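# Draw a rivet die out of its deep tube with a pull hook

### The job

With the pull hook from its stand, catch the loop of the one die in the tilted rack that has a loop, draw it out of its deep tube and stand it gently upright near the middle of the steel slab. Then unhook it and hang the hook back in its stand. Touch the dies only with the hook, never with the gripper, and leave the two plain dies, the jar and the bottle where they are.

Things in the scene. Friction and masses are not known exactly. Their poses are not given: they have to be found in the camera images.
- rack: Fixed rack, 225 mm wide: three open steel tubes in a row, wooden cheeks. Origin: inner floor of the middle tube, 30 mm above the bench. z = tube axis, out of the mouths, leaning 30 deg from vertical to the robot's side; y level along the row; x up the slope. Tube axes at y = -68, 0, +68 mm; bore 56, outside 62 mm; floors at z = 0, mouths at z = 95 mm.
- die: Loop-topped die, in any one of the tubes: dark steel disc 51 mm diameter, 22 mm high, about 0.25 kg, with an upright brass wire loop on top. Origin: centre of the underside; z up. It lies loose, flat on the tube floor, 2.5 mm play all round. The loop lies in its xz plane; a hook passes through along its y.
- die_loop (a point): Middle of the die's loop opening, 32 mm above the die's origin on its z axis, axes as the die's. The loop is an arch of 4.4 mm round wire: legs at x = +-12 mm, opening 20 mm wide and, in the middle, from 10 mm below this point (disc top) to 10 mm above it; wire top 15 mm above it.
- plain_die_a: Plain die, the same disc with a round brass stub 20 mm diameter, 8 mm high, and no loop, in another tube. Origin: centre of the underside. Leave it.
- plain_die_b: Plain die, the same disc with a round brass boss 32 mm diameter, 5 mm high, and no loop, in another tube. Origin: centre of the underside. Leave it.
- stand: Fixed wooden hook stand, open front and back. Top shelf 80 x 80 mm, 12 mm thick, upper face 130 mm above the bench, with a centred slot right through it, 34 mm along x by 16 mm along y. Origin: centre of the underside on the bench.
- hook: Pull hook, about 0.14 kg. Origin: foot of the straight shank (5 mm round), on its axis; z up the shank. Foot bar (5 mm round, centred on z = 0) runs along +x to x = 13 mm and turns up there into a tip, top at z = 8.5 mm; gap shank to tip 8 mm. Hangs in the stand's slot by its collar: origin 18 mm above the bench, about 6.5 mm to the stand's -x side of the slot middle, foot to the stand's +x.
- hook_handle (a point): Middle of the hook's square wooden handle, 148 mm above the hook's origin on its z axis, axes as the hook's. Handle 24 x 24 mm, sides along x and y, 60 mm long (z 118 to 178 mm from the hook's origin); below it a brass collar 32 mm diameter, underside at z = 112 mm.
- slab: Fixed square steel slab 110 x 110 mm, 20 mm thick, on the bench. Origin: centre of the underside.
- slab_top (a point): Centre of the slab's upper face, 20 mm above the bench.
- jar: Closed yellowish plastic glue jar, 68 mm diameter, 85 mm high, in front of the rack. Origin: centre of the underside. Leave it.
- bottle: Blue plastic bottle, 60 mm diameter, 170 mm high. Origin: centre of the underside. Leave it.
Mind the look-alikes: they are no part of the job. There is more than one size of the hook; the job needs the larger. Several things have the shape of the stand; the one meant has the colours described above.

How it is judged:
By the outcome, as a careful person would: the job done as asked, in the order asked, and still so for the second after the job is handed in, with the robot touching nothing.
It also fails if it takes over 67 s, if anything falls off the work surface, if the arm or the gripper's body presses on something with over 40 N, if the wrist force passes 120 N, or if a joint passes its speed limit or range.

### The arm

A 7-joint arm with a two-finger parallel gripper is mounted at the origin on the work surface. World frame = base frame: x ahead of the robot, y to its left, z up, the work surface at z = 0. Lengths are in m, angles in rad, forces in N, time in s.
With the tool pointing down it reaches from about 0.4 to 0.875 m from the base axis. Payload 6.5 kg.
Tool frame: the origin (TCP) lies between the finger pads; the fingertips stand 14 mm ahead of it and the grasp point (between the pads) lies 5 mm behind it; z points along the fingers, y is the direction in which the jaws open and shut (so a half turn about z gives the same grasp; the last joint's range is limited). The gripper opens to 85 mm and grips with 20 to 120 N. Pads are 22 mm wide; open, the fingers measure 114 mm over their backs; the gripper's body (76 mm by 85 mm) begins 54 mm behind the grasp point. The pads swing forward as they close: fully open they stand 13 mm farther back than shut.
Start: joints at [1.107, 0.536, -0.004, 1.538, 0.003, 1.067, -0.071], TCP at [0.252, -0.599, 0.245] pointing down, gripper open.
Joint ranges: [-2.7, 2.7], [-0.37, 2.16], [-1.27, 1.26], [0.24, 2.4], [-1.31, 4.45], [0.19, 1.91], [-2.76, 2.76]. Speed limits (rad/s): [2.39, 2.39, 3.14, 3.14, 3.14, 3.14, 3.14].

### API

Orientations are given as a unit quaternion [w, x, y, z].
In Python, from station import readout, imaging, job gives the robot as it stands.
- The arm moves only by the shell command python3 -m creep 'ROWS' [FORCE]. ROWS is JSON, a list of rows, each an object of numbers: "rx", "ry", "rz": the turn, a rotation vector about the tool's x, y, z in rad; "dx", "dy", "dz": the shift along the tool's x, y, z in mm; "gripper": the closure in counts, from 0 (fully open) to 255 (shut). A call has 1 to 20 rows; each row shifts and turns the commanded pose from where the row before left it, along the tool's axes as they then stand; what a row does not reach is not made up. A row lasts 1/8 s, in which the tool goes at most 62.5 mm and 10.7 degrees, less where a joint would pass 70% of its speed; a pose out of reach is approached as far as the arm can. A call with a gripper value outside its range is refused whole. The fingers move at their own pace and stop on an object; FORCE is the grip in N (left out, the last holds). Time passes only in rows, so rows that do not move let the fingers close. It gives the time, the measured TCP pose, the force and the opening at its end, in the units of the state.
- readout.get_obs(): the state, without advancing time (a new reading comes with each control period).
- imaging.snapshot(name): name is "scene" or "side" or "wrist"; returns a dict with "color" (420x560x3 uint8, red, green, blue), "K" (3x3 intrinsics, pixels), "dist_coeffs" ([k1, k2, p1, p2, k3] as OpenCV has them; the pictures are not rectified), "R" (3x3) and "t" (3): a world point X has camera coordinates R X + t; the wrist camera has in their place "T_tool_cam" (4x4, takes a point from camera to tool coordinates, whose origin is the TCP and whose axes are the flange's). Camera axes: x right, y down, z forward; pixel columns grow to the right and rows downward; lengths in m; the calibration is good to about 2 mm. A picture is of the moment at which its call begins: read the wrist's pose just before it. There is no depth.
- job.sign_off(): hands the job in, once; it reports no verdict.
The state is a dict: "clock": time; "joints": joint angles; "joint_velocities": joint speeds; "effort": joint torques, N m; "ee_pos": TCP position; "eef_rot": TCP orientation; "contact_force": force on the tool from outside, world axes, zero at the start; "torque": the same for the moment, N m; "width": finger opening in m.
Only numpy, scipy, OpenCV 4.12 (cv2) and the standard library are available. Lean on these libraries where they do the work, as an engineer would, in place of code of your own. Each camera call takes 0.05 s, during which the arm holds its last target.

## Working session

There is one attempt and no reset: what is moved stays moved. The work goes in short steps, Python scripts to look and compute and a shell command to move; the robot and the scene stay as the last step left them, time stands still between calls to the robot, and variables do not carry over. Pictures are saved under pics/ and viewed, and the job is handed in when it is done.

```bash
mkdir -p pics; ls; python3 - <<'E'
from station import readout, imaging
import cv2
o=readout.get_obs();print(o)
for n in("scene","side","wrist"):
    s=imaging.snapshot(n);cv2.imwrite(f"pics/{n}0.png",s["color"][:,:,::-1])
    print(n,{k:v for k,v in s.items() if k!="color"})
E
```

```text
pics
{'clock': 0.0, 'joints': array([ 1.10677679,  0.53717921, -0.00446443,  1.5388482 ,  0.00260178,
        1.06730111, -0.07122675]), 'joint_velocities': array([ 0.00044124,  0.00140629,  0.00086884, -0.00222099, -0.0010176 ,
        0.00012053,  0.00095408]), 'effort': array([ 1.19746946e-03, -5.83408499e+01,  1.04959611e+00, -2.59111476e+01,
        1.24159499e-02,  9.38826328e-03,  9.40636284e-06]), 'ee_pos': array([ 0.25158352, -0.59868902,  0.24441409]), 'eef_rot': array([-8.34676037e-04,  9.80275487e-01,  1.97634057e-01, -2.27120399e-04]), 'contact_force': array([ 0.38008358, -0.4851379 , -0.15255478]), 'torque': array([ 0.01637317, -0.03432954, -0.03408524]), 'width': 0.08584953660807014}
scene {'K': array([[382.22975378,   0.        , 284.77026492],
       [  0.        , 382.22975378, 206.21414946],
       [  0.        ,   0.        ,   1.        ]]), 'dist_coeffs': array([-0.06079058,  0.        ,  0.        ,  0.        ,  0.        ]), 'R': array([[-0.43084129,  0.90231142, -0.01448751],
       [ 0.76654846,  0.35745032, -0.53350982],
       [-0.47621344, -0.24096344, -
[... 428 characters left out ...]
0272 ,  0.57204538, -0.7220955 ]]), 't': array([-0.42816157,  0.31398037,  0.68381839])}
wrist {'K': array([[318.01923131,   0.        , 272.80276726],
       [  0.        , 318.01923131, 208.94024961],
       [  0.        ,   0.        ,   1.        ]]), 'dist_coeffs': array([-0.07461071,  0.        ,  0.        ,  0.        ,  0.        ]), 'T_tool_cam': array([[-5.37480236e-04, -9.47242994e-01, -3.20515868e-01,
         8.24033341e-02],
       [ 9.99999844e-01, -4.60762100e-04, -3.15199624e-04,
         9.24797739e-04],
       [ 1.50889071e-04, -3.20515988e-01,  9.47243094e-01,
        -1.29004012e-01],
       [ 0.00000000e+00,  0.00000000e+00,  0.00000000e+00,
         1.00000000e+00]])}
```

View pics/scene0.png

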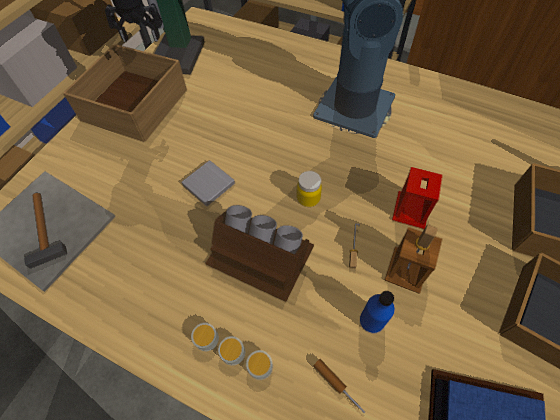

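View pics/side0.png

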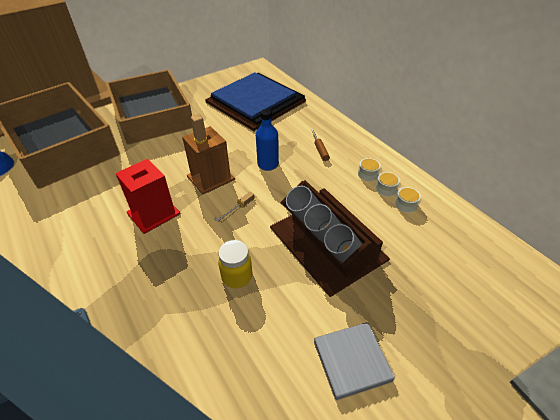

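View pics/wrist0.png

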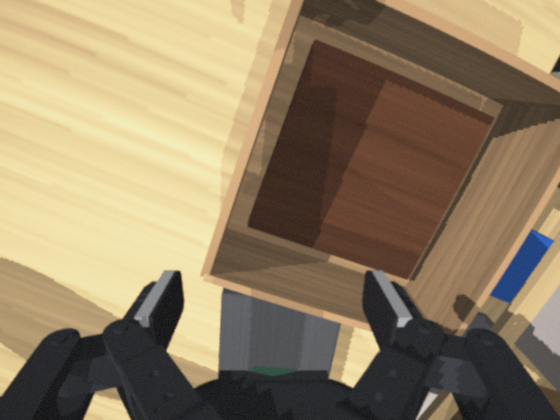

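Scene view: the wooden stand with a hanging hook is at (415,260), and a red look-alike stand is at (418,197). A small hook lies on the bench at (353,245). The rack is at (262,245), the slab at (208,182), the jar at (309,190) and the bottle at (378,312). Next I'll crop in close.

```bash
cat > h.py <<'E'
import numpy as np, cv2
from station import readout, imaging
from scipy.spatial.transform import Rotation as Rot
def snap(n):
    o=readout.get_obs(); s=imaging.snapshot(n)
    if n=="wrist":
        q=o["eef_rot"]; Rt=Rot.from_quat([q[1],q[2],q[3],q[0]]).as_matrix()
        T=np.eye(4);T[:3,:3]=Rt;T[:3,3]=o["ee_pos"];T=T@s["T_tool_cam"]
        s["R"]=T[:3,:3].T; s["t"]=-T[:3,:3].T@T[:3,3]
    return s
def proj(s,P):
    P=np.atleast_2d(np.array(P,float))
    r,_=cv2.Rodrigues(s["R"]); return cv2.projectPoints(P,r,s["t"],s["K"],s["dist_coeffs"])[0][:,0]
def ray(s,uv):
    n=cv2.undistortPoints(np.array([[uv]],float),s["K"],s["dist_coeffs"])[0,0]
    d=s["R"].T@np.array([n[0],n[1],1]); return -s["R"].T@s["t"], d/np.linalg.norm(d)
def onz(s,uv,z):
    c,d=ray(s,uv); return c+d*(z-c[2])/d[2]
def tri(s1,u1,s2,u2):
    c1,d1=ray(s1,u1);c2,d2=ray(s2,u2)
    a=np.linalg.lstsq(np.c_[d1,-d2],c2-c1,rcond=None)[0]
    p,q=c1+a[0]*d1,c2+a[1]*d2; return (p+q)/2,np.linalg.norm(p-q)
def crop(s,f,x0,y0,w,h,k):
    im=s["color"][y0:y0+h,x0:x0+w,::-1]; cv2.imwrite(f,cv2.resize(im,None,fx=k,fy=k,interpolation=cv2.INTER_CUBIC))
def tool():
    o=readout.get_obs();q=o["eef_rot"];return o["ee_pos"],Rot.from_quat([q[1],q[2],q[3],q[0]]).as_matrix(),o
E
python3 - <<'E'
from h import *
a=snap("scene");b=snap("side")
crop(a,"pics/a1.png",330,150,130,140,5.5 and 4)
crop(a,"pics/a2.png",170,140,160,170,3.5 and 3)
crop(b,"pics/b1.png",110,90,150,140,4)
crop(b,"pics/b2.png",260,165,150,140,4)
for n,s,uv in[("slab",a,(208,182)),("jar",a,(309,203)),("bottle",a,(376,325))]: print(n,onz(s,uv,0.02 if n=="slab" else 0))
print(-a["R"].T@a["t"],-b["R"].T@b["t"])
E
```

```text
slab [ 0.48446216 -0.26779062  0.02      ]
jar [0.41598439 0.01771267 0.        ]
bottle [0.66087765 0.29627759 0.        ]
[0.96202307 0.21767576 0.90164452] [ 0.21577184 -0.44574632  0.71011712]
```

View pics/a1.png

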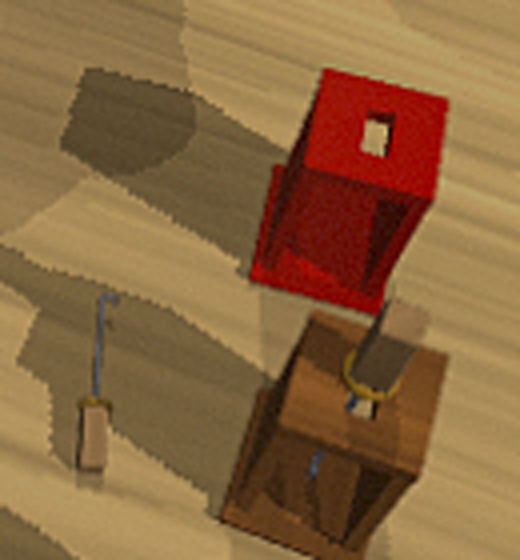

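View pics/a2.png

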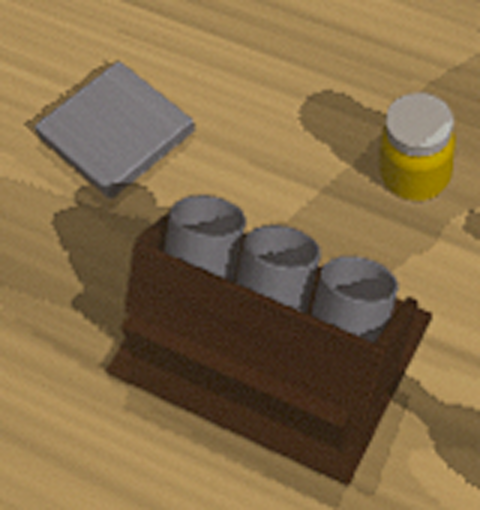

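View pics/b1.png

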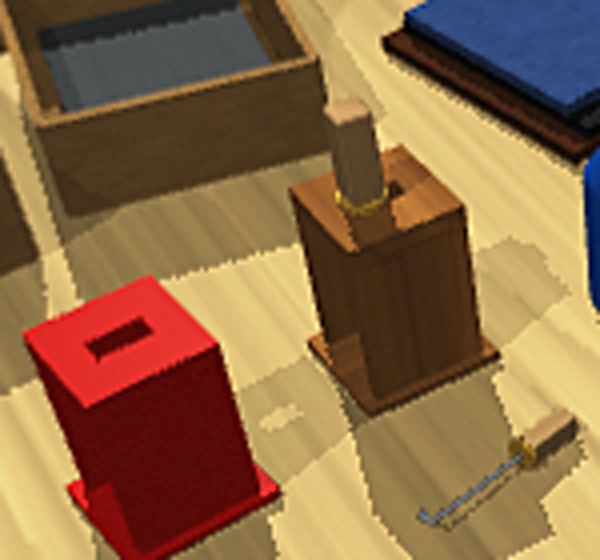

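View pics/b2.png

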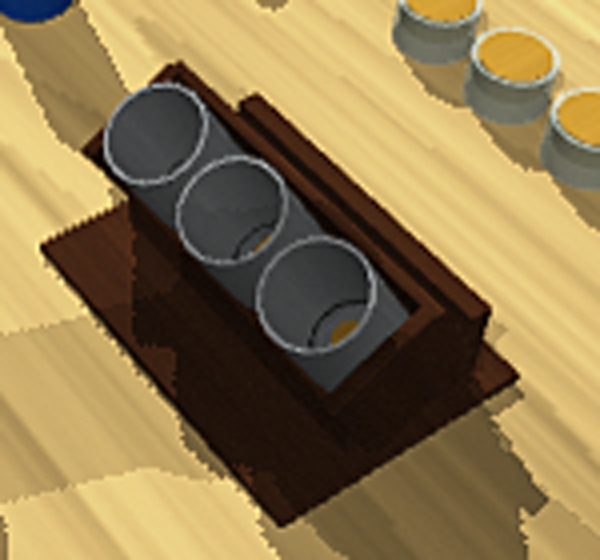

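```bash
cat > fit.py <<'E'
from h import *
from scipy.optimize import least_squares
import json
def pose2(p,P,z0=0):
    c,s=np.cos(p[2]),np.sin(p[2]);P=np.array(P,float)
    return np.c_[p[0]+c*P[:,0]-s*P[:,1],p[1]+s*P[:,0]+c*P[:,1],P[:,2]+z0]
def rackR(psi):
    h=-np.array([np.cos(psi),np.sin(psi),0]);u=np.array([0,0,1.])
    z=.5*h+.75**.5*u;x=-.75**.5*h+.5*u;return np.c_[x,np.cross(z,x),z]
def fit(obs,model,p0):
    f=lambda p:np.concatenate([(proj(s,model(p,P))-uv).ravel() for s,P,uv in obs])
    r=least_squares(f,p0,loss="soft_l1");return r.x,f(r.x).reshape(-1,2)
E
python3 - <<'E'
from fit import *
a=snap("scene");b=snap("side")
off=lambda L,x,y,k:np.array(L,float)/k+[x,y]
# rack
M=[[0,.068,.095],[0,0,.095],[0,-.068,.095]]
rm=lambda p,P:(rackR(p[2])@np.array(P).T).T+[p[0],p[1],.03]
best=None
r=fit([(a,M,off([(358,287),(281,254),(206,218)],170,140,3)),(b,M,off([(156,133),(232,210),(317,295)],260,165,4))],rm,[.55,-.1,0])
print("rack",r[0],r[1].round(1).tolist())
# slab
S=[[.055,.055,.02],[.055,-.055,.02],[-.055,-.055,.02],[-.055,.055,.02]]
for k,ob in(("a",off([(118,62),(194,124),(110,188),(37,127)],170,140,3)),("b",np.array([(315,333),(367,323),(394,378),(340,397)]))):
    s=a if k=="a" else b; print(k,[onz(s,u,.02)[:2].round(4).tolist() for u in ob])
for k,ob in(("a",off([(312,312),(448,352),(418,475),(280,430)],330,150,4)),("b",off([(290,190),(402,147),(465,207),(355,250)],110,90,4))):
    s=a if k=="a" else b; print("stand",k,[onz(s,u,.13)[:2].round(4).tolist() for u in ob], np.mean([onz(s,u,.13) for u in ob],0))
E
```

```text
rack [ 0.63115296 -0.03528473 -0.02069061] [[-1.2, -1.0], [-1.2, -1.2], [-0.8, 0.0], [-0.0, -1.3], [-0.3, -1.3], [-0.9, -1.3]]
a [[0.4159, -0.3056], [0.4502, -0.1994], [0.5462, -0.234], [0.5166, -0.3346]]
b [[0.4541, -0.2019], [0.5482, -0.2418], [0.5163, -0.3435], [0.4195, -0.3148]]
stand a [[0.461, 0.2811], [0.4534, 0.3591], [0.535, 0.3619], [0.5408, 0.2856]] [0.49752012 0.32193241 0.13      ]
stand b [[0.459, 0.3527], [0.5374, 0.3548], [0.5402, 0.2759], [0.4659, 0.2757]] [0.5006222 0.314791  0.13     ]
```

```bash
cat >> h.py <<'E'
def mk(pos,zt,xt):
    z=np.array(zt,float);z/=np.linalg.norm(z);x=np.array(xt,float);x-=z*(x@z);x/=np.linalg.norm(x)
    T=np.eye(4);T[:3,:3]=np.c_[x,np.cross(z,x),z];T[:3,3]=pos;return T
def cur():
    p,R,o=tool();T=np.eye(4);T[:3,:3]=R;T[:3,3]=p;return T
def step(A,B,N):
    "identical per-row step, screw motion from pose A to B"
    from scipy.linalg import fractional_matrix_power as fp
    S=np.real(fp(np.linalg.inv(A)@B,1/N)); return S[:3,3]*1e3, Rot.from_matrix(S[:3,:3]).as_rotvec()
def show(A,B,N):
    d,r=step(A,B,N);print(N,"rows: shift",d.round(2),"turn",r.round(4),"deg",np.degrees(np.linalg.norm(r)).round(2))
    X=A.copy();S=np.eye(4);S[:3,:3]=Rot.from_rotvec(r).as_matrix();S[:3,3]=d/1e3
    for i in range(N):
        X=X@S
        if i%4==3 or i==N-1: print("   ",X[:3,3].round(3))
E
python3 - <<'E'
from h import *
A=cur();B=mk([.572,-.035,.206],[.196,0,-.98],[-1,0,0]);show(A,B,18)
E
```

```text
18 rows: shift [40.62 29.68 -0.06] turn [-0.015  -0.0031 -0.1518] deg 8.74
    [ 0.45  -0.6    0.246]
    [ 0.614 -0.488  0.247]
    [ 0.684 -0.303  0.239]
    [ 0.636 -0.111  0.22 ]
    [ 0.572 -0.035  0.206]
```

```bash
R='{"dx":40.6,"dy":29.7,"dz":-0.1,"rx":-0.015,"ry":-0.003,"rz":-0.1518}'; python3 -m creep '[{"dx":40.6,"dy":29.7,"rx":-0.015,"ry":-0.003,"rz":-0.1518},{"dx":40.6,"dy":29.7,"rx":-0.015,"ry":-0.003,"rz":-0.1518},{"dx":40.6,"dy":29.7,"rx":-0.015,"ry":-0.003,"rz":-0.1518},{"dx":40.6,"dy":29.7,"rx":-0.015,"ry":-0.003,"rz":-0.1518},{"dx":40.6,"dy":29.7,"rx":-0.015,"ry":-0.003,"rz":-0.1518},{"dx":40.6,"dy":29.7,"rx":-0.015,"ry":-0.003,"rz":-0.1518},{"dx":40.6,"dy":29.7,"rx":-0.015,"ry":-0.003,"rz":-0.1518},{"dx":40.6,"dy":29.7,"rx":-0.015,"ry":-0.003,"rz":-0.1518},{"dx":40.6,"dy":29.7,"rx":-0.015,"ry":-0.003,"rz":-0.1518},{"dx":40.6,"dy":29.7,"rx":-0.015,"ry":-0.003,"rz":-0.1518},{"dx":40.6,"dy":29.7,"rx":-0.015,"ry":-0.003,"rz":-0.1518},{"dx":40.6,"dy":29.7,"rx":-0.015,"ry":-0.003,"rz":-0.1518},{"dx":40.6,"dy":29.7,"rx":-0.015,"ry":-0.003,"rz":-0.1518},{"dx":40.6,"dy":29.7,"rx":-0.015,"ry":-0.003,"rz":-0.1518},{"dx":40.6,"dy":29.7,"rx":-0.015,"ry":-0.003,"rz":-0.1518},{"dx":40.6,"dy":29.7,"rx":-0.015,"ry":-0.003,"rz":-0.1518},{"dx":40.6,"dy":29.7,"rx":-0.015,"ry":-0.003,"rz":-0.1518},{"dx":40.6,"dy":29.7,"rx":-0.015,"ry":-0.003,"rz":-0.1518},{},{}]'
python3 - <<'E'
from h import *
w=snap("wrist");cv2.imwrite("pics/w1.png",w["color"][:,:,::-1]);p,R,o=tool();print(p,R.round(3),o["joints"],o["clock"])
E
```

```text
[ 0.25177426 -0.59915383  0.24516864] [[ 0.922  0.387 -0.   ]
 [ 0.387 -0.922  0.   ]
 [-0.    -0.    -1.   ]] [ 1.10680102  0.53650899 -0.00441768  1.53802899  0.00258095  1.06732183
 -0.07118362] 0.4invalid input at $[0]: expected keys rx, ry, rz, dx, dy, dz, gripper
```

View pics/w1.png

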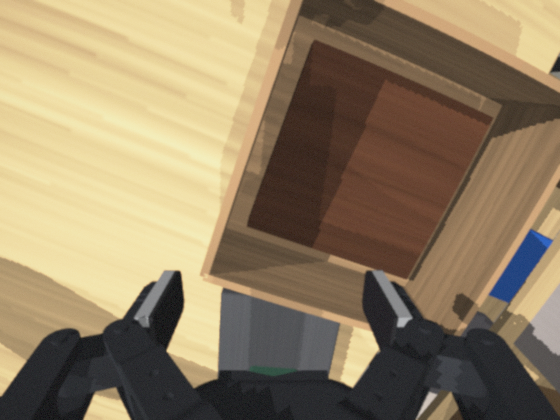

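```bash
python3 -m creep '[{"dx":40.6,"dy":29.7,"dz":0,"rx":-0.015,"ry":-0.003,"rz":-0.1518,"gripper":0},{"dx":40.6,"dy":29.7,"dz":0,"rx":-0.015,"ry":-0.003,"rz":-0.1518,"gripper":0},{"dx":40.6,"dy":29.7,"dz":0,"rx":-0.015,"ry":-0.003,"rz":-0.1518,"gripper":0},{"dx":40.6,"dy":29.7,"dz":0,"rx":-0.015,"ry":-0.003,"rz":-0.1518,"gripper":0},{"dx":40.6,"dy":29.7,"dz":0,"rx":-0.015,"ry":-0.003,"rz":-0.1518,"gripper":0},{"dx":40.6,"dy":29.7,"dz":0,"rx":-0.015,"ry":-0.003,"rz":-0.1518,"gripper":0},{"dx":40.6,"dy":29.7,"dz":0,"rx":-0.015,"ry":-0.003,"rz":-0.1518,"gripper":0},{"dx":40.6,"dy":29.7,"dz":0,"rx":-0.015,"ry":-0.003,"rz":-0.1518,"gripper":0},{"dx":40.6,"dy":29.7,"dz":0,"rx":-0.015,"ry":-0.003,"rz":-0.1518,"gripper":0},{"dx":40.6,"dy":29.7,"dz":0,"rx":-0.015,"ry":-0.003,"rz":-0.1518,"gripper":0},{"dx":40.6,"dy":29.7,"dz":0,"rx":-0.015,"ry":-0.003,"rz":-0.1518,"gripper":0},{"dx":40.6,"dy":29.7,"dz":0,"rx":-0.015,"ry":-0.003,"rz":-0.1518,"gripper":0},{"dx":40.6,"dy":29.7,"dz":0,"rx":-0.015,"ry":-0.003,"rz":-0.1518,"gripper":0},{"dx":40.6,"dy":29.7,"dz":0,"rx":-0.015,"ry":-0.003,"rz":-0.1518,"gripper":0},{"dx":40.6,"dy":29.7,"dz":0,"rx":-0.015,"ry":-0.003,"rz":-0.1518,"gripper":0},{"dx":40.6,"dy":29.7,"dz":0,"rx":-0.015,"ry":-0.003,"rz":-0.1518,"gripper":0},{"dx":40.6,"dy":29.7,"dz":0,"rx":-0.015,"ry":-0.003,"rz":-0.1518,"gripper":0},{"dx":40.6,"dy":29.7,"dz":0,"rx":-0.015,"ry":-0.003,"rz":-0.1518,"gripper":0}]'
python3 - <<'E'
from h import *
w=snap("wrist");cv2.imwrite("pics/w2.png",w["color"][:,:,::-1]);p,R,o=tool();print(p,R.round(3),o["joints"],o["clock"])
E
```

```text
clock: 2.65
ee_pos: [0.5715, -0.0337, 0.2055]
eef_rot: [0.099, -0.003, 0.995, 0.0]
contact_force: [0.7, -0.2, 0.3]
width: 0.0855
[ 0.56556361 -0.02879938  0.20356319] [[-0.982 -0.018  0.19 ]
 [-0.018  1.     0.004]
 [-0.19   0.    -0.982]] [ 0.54735406  0.45233885 -0.72342939  1.92786277  0.47587634  0.72263892
  1.15553528] 2.7
```

View pics/w2.png

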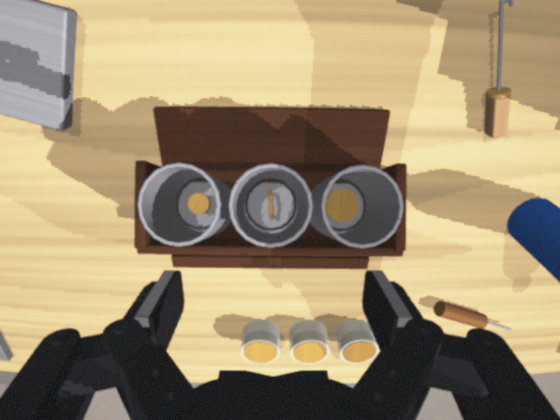

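```bash

python3 - <<'E'
from h import *
p,R,o=tool();print(p,o["clock"])
w=snap("wrist");crop(w,"pics/w3.png",120,140,300,130,2.6);crop(w,"pics/w3b.png",225,160,90,90,6);p,R,o=tool();print(p,o["clock"])
import pickle;pickle.dump(w,open("w3.pkl","wb"))
E
```

```text
[ 0.56556361 -0.02879938  0.20356319] 2.7
[ 0.56796938 -0.03129197  0.20432332] 2.75
```

View pics/w3.png

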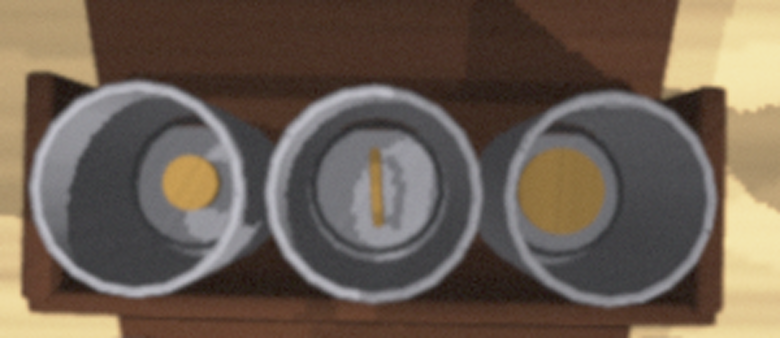

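View pics/w3b.png

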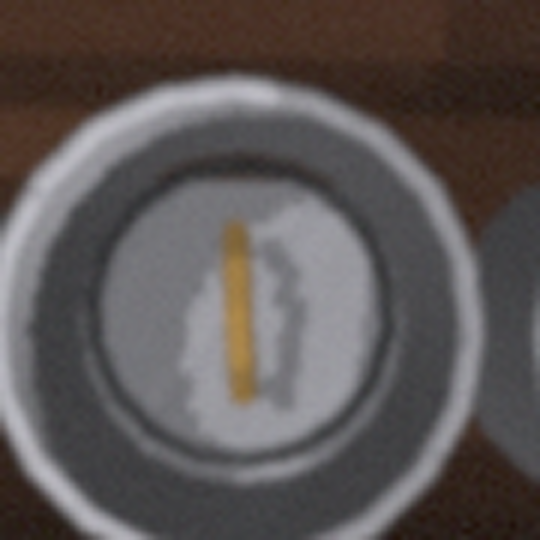

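The loop die is in the middle tube at (265,212). The stub die is in the left tube at (193,210), and the boss die is in the right tube at (336,212). The loop lies roughly along the slope, so the hook must pass along the row.

Candidates for the hook:
- The hook hanging in the wooden stand, scene (430,240). It is the larger one in the right stand, so this is my choice.
- The small hook on the bench, scene (353,245), is a decoy.
- The screwdriver, scene (335,383), is also a decoy.

Next: refit the rack, then move over the stand.

```bash

python3 - <<'E'
from fit import *
import pickle
w=pickle.load(open("w3.pkl","rb"))
a=snap("scene");b=snap("side")
off=lambda L,x,y,k:np.array(L,float)/k+[x,y]
M=[[0,.068,.095],[0,0,.095],[0,-.068,.095]]
rm=lambda p,P:(rackR(p[2])@np.array(P).T).T+[p[0],p[1],.03]
W=(w,M,off([(611,198),(374,193),(138,188)],120,140,2.6))
B=(b,M,off([(156,133),(232,210),(317,295)],260,165,4));A=(a,M,off([(358,287),(281,254),(206,218)],170,140,3))
for O in([W],[W,B],[W,B,A]):
    r=fit(O,rm,[.6,-.03,0]);print("rack",r[0].round(4),r[1].round(1).tolist())
p=fit([W],rm,[.6,-.03,0])[0]; Rk=rackR(p[2]);o=np.array([p[0],p[1],.03])
for nm,uv,z in(("loop e1",(264.3,197.5),.044),("loop e2",(265.5,226.7),.044),("loop mid",(264.9,212.1),.047),("disc",(265.5,212),.022)):
    c,d=ray(w,uv);lc=Rk.T@(c-o);ld=Rk.T@d;print(nm,((lc+ld*(z-lc[2])/ld[2])*1e3).round(1))
T=cur();T2=T.copy();T2[2,3]+=.05
show(T2,mk([.4925,.318,.31],[0,0,-1],[-.03,1,0]),14)
E
```

```text
rack [ 0.6276 -0.0362 -0.0067] [[0.4, 0.0], [0.2, 0.1], [-0.6, 0.0]]
rack [ 0.6278 -0.0364 -0.0063] [[0.1, 0.2], [-0.0, 0.3], [-0.8, 0.3], [-1.2, -0.1], [-1.1, -0.1], [-1.3, -0.2]]
rack [ 0.628  -0.0362 -0.0075] [[0.4, 0.5], [0.3, 0.4], [-0.5, 0.3], [-1.2, -0.2], [-1.1, -0.2], [-1.3, -0.3], [-1.0, -2.6], [-1.1, -2.5], [-0.9, -1.0]]
loop e1 [-14.6  -0.9  44. ]
loop e2 [11.7  0.8 44. ]
loop mid [-1.5  0.  47. ]
disc [-1.5  0.3 22. ]
14 rows: shift [22.58 17.15 -5.85] turn [0.0108 0.0112 0.1097] deg 6.35
    [0.492 0.047 0.264]
    [0.455 0.155 0.278]
    [0.468 0.267 0.299]
    [0.492 0.318 0.31 ]
```

```bash
python3 -m creep '[{"dx":-9,"dy":0,"dz":-49,"rx":0,"ry":0,"rz":0,"gripper":0},{"dx":22.6,"dy":17.15,"dz":-5.85,"rx":0.0108,"ry":0.0112,"rz":0.1097,"gripper":0},{"dx":22.6,"dy":17.15,"dz":-5.85,"rx":0.0108,"ry":0.0112,"rz":0.1097,"gripper":0},{"dx":22.6,"dy":17.15,"dz":-5.85,"rx":0.0108,"ry":0.0112,"rz":0.1097,"gripper":0},{"dx":22.6,"dy":17.15,"dz":-5.85,"rx":0.0108,"ry":0.0112,"rz":0.1097,"gripper":0},{"dx":22.6,"dy":17.15,"dz":-5.85,"rx":0.0108,"ry":0.0112,"rz":0.1097,"gripper":0},{"dx":22.6,"dy":17.15,"dz":-5.85,"rx":0.0108,"ry":0.0112,"rz":0.1097,"gripper":0},{"dx":22.6,"dy":17.15,"dz":-5.85,"rx":0.0108,"ry":0.0112,"rz":0.1097,"gripper":0},{"dx":22.6,"dy":17.15,"dz":-5.85,"rx":0.0108,"ry":0.0112,"rz":0.1097,"gripper":0},{"dx":22.6,"dy":17.15,"dz":-5.85,"rx":0.0108,"ry":0.0112,"rz":0.1097,"gripper":0},{"dx":22.6,"dy":17.15,"dz":-5.85,"rx":0.0108,"ry":0.0112,"rz":0.1097,"gripper":0},{"dx":22.6,"dy":17.15,"dz":-5.85,"rx":0.0108,"ry":0.0112,"rz":0.1097,"gripper":0},{"dx":22.6,"dy":17.15,"dz":-5.85,"rx":0.0108,"ry":0.0112,"rz":0.1097,"gripper":0},{"dx":22.6,"dy":17.15,"dz":-5.85,"rx":0.0108,"ry":0.0112,"rz":0.1097,"gripper":0},{"dx":22.6,"dy":17.15,"dz":-5.85,"rx":0.0108,"ry":0.0112,"rz":0.1097,"gripper":0},{"dx":0,"dy":0,"dz":0,"rx":0,"ry":0,"rz":0,"gripper":0},{"dx":0,"dy":0,"dz":0,"rx":0,"ry":0,"rz":0,"gripper":0}]'
python3 - <<'E'
from h import *
import pickle
w=snap("wrist");cv2.imwrite("pics/w4.png",w["color"][:,:,::-1]);p,R,o=tool();print(p,R.round(3),o["joints"],o["clock"])
pickle.dump(w,open("w4.pkl","wb"))
E
```

```text
clock: 4.97
ee_pos: [0.4922, 0.3171, 0.3096]
eef_rot: [-0.0, 0.697, 0.718, 0.0]
contact_force: [-0.2, -0.5, -0.2]
width: 0.0856
[0.49197779 0.31693699 0.3095933 ] [[-0.03  1.   -0.  ]
 [ 1.    0.03 -0.  ]
 [-0.   -0.   -1.  ]] [-0.1830587   0.4352663  -0.63142499  1.61551479  0.27245034  1.1804792
 -0.84488156] 5.025
```

View pics/w4.png

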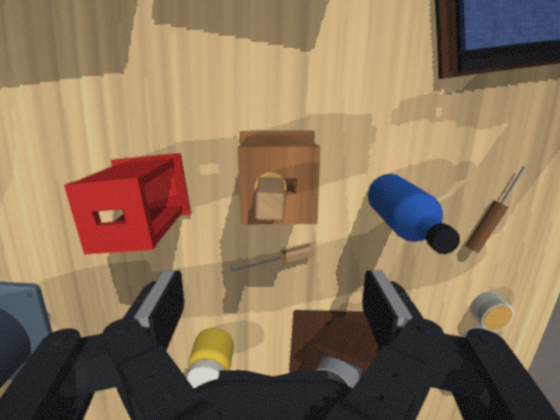

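```bash

python3 - <<'E'
from h import *
import pickle
w=pickle.load(open("w4.pkl","rb"));crop(w,"pics/w4c.png",225,120,110,115,5)
E
```

```text
(no output)
```

View pics/w4c.png

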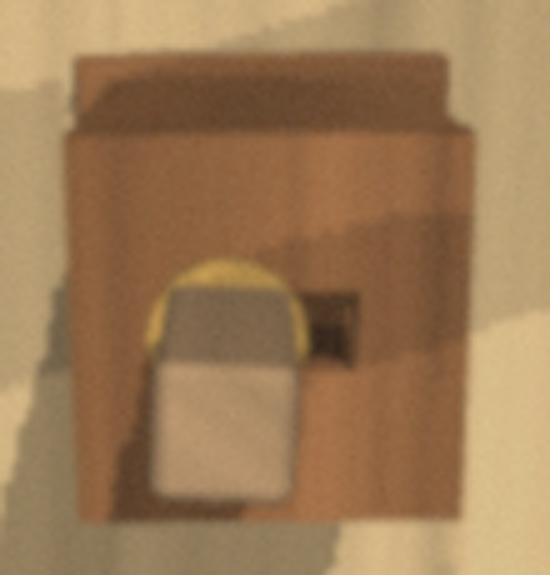

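```bash

python3 - <<'E'
from fit import *
import pickle
w=pickle.load(open("w4.pkl","rb"))
off=lambda L:np.array(L,float)/5+[225,120]
mod=lambda p,P:pose2(p,P)
S=[[-.04,.04,.13],[.04,.04,.13],[.04,-.04,.13],[-.04,-.04,.13]]
print("stand",fit([(w,S,off([(66,130),(472,130),(461,520),(77,520)]))],mod,[.5,.32,0]))
H=[[-.012,.012,.196],[.012,.012,.196],[.012,-.012,.196],[-.012,-.012,.196]]
print("handle top",fit([(w,H,off([(158,362),(298,364),(291,502),(151,497)]))],mod,[.5,.32,0]))
print("collar centre",[onz(w,off([u])[0],.136) for u in((147,335),(308,335))], onz(w,off([(330,292)])[0],.13),onz(w,off([(358,330)])[0],.13),onz(w,off([(330,367)])[0],.13))
E
```

```text
stand (array([0.49841809, 0.3183779 , 0.03179119]), array([[-0.70720451,  0.3651483 ],
       [ 1.06195943,  0.19867625],
       [-0.09235172, -0.39520803],
       [-0.06944195, -0.20685628]]))
handle top (array([ 0.48997644,  0.31875943, -0.00724052]), array([[-1.41469711, -0.86265961],
       [ 0.89554746, -0.19753019],
       [ 0.85017175,  0.53785395],
       [-0.56691036,  0.53019272]]))
collar centre [array([0.47426008, 0.31867323, 0.136     ]), array([0.50586803, 0.31959586, 0.136     ])] [0.51017411 0.32696705 0.13      ] [0.51614256 0.31935942 0.13      ] [0.51089969 0.31150724 0.13      ]
```

```bash
python3 -m creep '[{"dx":1.8,"dy":-2,"dz":37,"rx":0,"ry":0,"rz":0,"gripper":0},{"dx":0,"dy":0,"dz":37,"rx":0,"ry":0,"rz":0,"gripper":0},{"dx":0,"dy":0,"dz":37,"rx":0,"ry":0,"rz":0,"gripper":0},{"dx":0,"dy":0,"dz":36.6,"rx":0,"ry":0,"rz":0,"gripper":0},{"dx":0,"dy":0,"dz":0,"rx":0,"ry":0,"rz":0,"gripper":0},{"dx":0,"dy":0,"dz":0,"rx":0,"ry":0,"rz":0,"gripper":0}]' 60
python3 - <<'E'
from h import *
w=snap("wrist");cv2.imwrite("pics/w5.png",w["color"][:,:,::-1])
b=snap("side");crop(b,"pics/b5.png",130,50,160,160,4)
E
```

```text
clock: 5.78
ee_pos: [0.4903, 0.3201, 0.1637]
eef_rot: [-0.0, 0.696, 0.718, 0.001]
contact_force: [0.2, 0.4, -0.6]
width: 0.0851
```

View pics/w5.png

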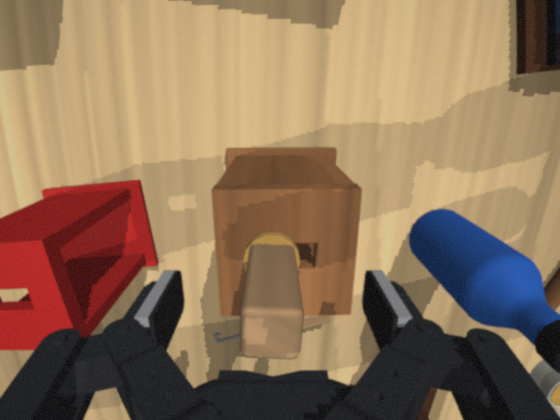

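View pics/b5.png

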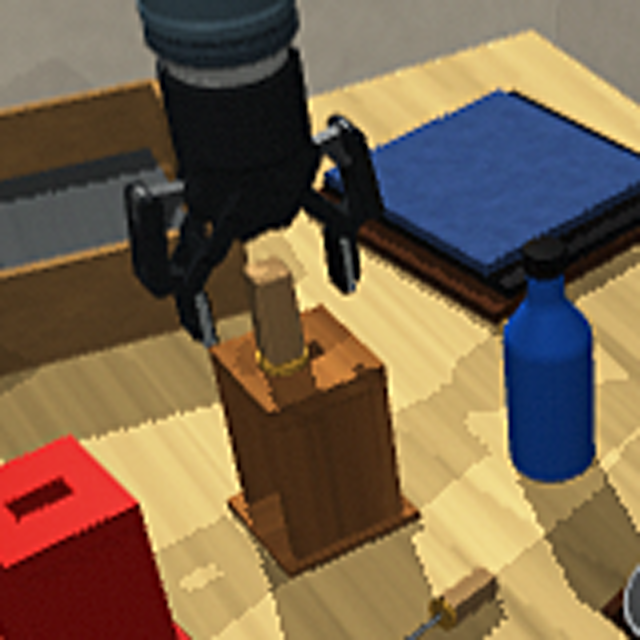

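The handle stands centred between the open fingers, at wrist pixel (272,330). Closing now.

```bash
python3 -m creep '[{"dx":0,"dy":0,"dz":0,"rx":0,"ry":0,"rz":0,"gripper":255},{"dx":0,"dy":0,"dz":0,"rx":0,"ry":0,"rz":0,"gripper":255},{"dx":0,"dy":0,"dz":0,"rx":0,"ry":0,"rz":0,"gripper":255},{"dx":0,"dy":0,"dz":0,"rx":0,"ry":0,"rz":0,"gripper":255},{"dx":0,"dy":0,"dz":0,"rx":0,"ry":0,"rz":0,"gripper":255},{"dx":0,"dy":0,"dz":0,"rx":0,"ry":0,"rz":0,"gripper":255},{"dx":0,"dy":0,"dz":0,"rx":0,"ry":0,"rz":0,"gripper":255}]' 70
python3 - <<'E'
from h import *
b=snap("side");crop(b,"pics/b6.png",130,50,160,160,4);p,R,o=tool();print(p,o["width"],o["contact_force"])
E
```

```text
clock: 6.75
ee_pos: [0.4897, 0.3202, 0.1625]
eef_rot: [-0.0, 0.696, 0.718, 0.001]
contact_force: [-0.7, -0.3, 4.3]
width: 0.023
[0.48972927 0.32013933 0.16247928] 0.02332235155215404 [-1.07142683  0.33226572  4.75553834]
```

View pics/b6.png

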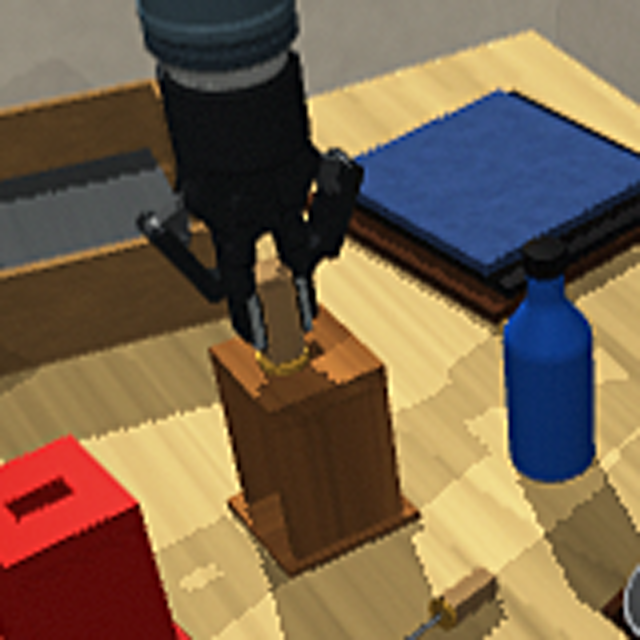

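```bash
python3 -m creep '[{"dx":-1.5,"dy":0,"dz":-15,"rx":0,"ry":0,"rz":0,"gripper":255},{"dx":0,"dy":0,"dz":-27,"rx":0,"ry":0,"rz":0,"gripper":255},{"dx":0,"dy":0,"dz":-27,"rx":0,"ry":0,"rz":0,"gripper":255},{"dx":0,"dy":0,"dz":-27,"rx":0,"ry":0,"rz":0,"gripper":255},{"dx":0,"dy":0,"dz":-27,"rx":0,"ry":0,"rz":0,"gripper":255},{"dx":0,"dy":0,"dz":-27,"rx":0,"ry":0,"rz":0,"gripper":255},{"dx":0,"dy":0,"dz":0,"rx":0,"ry":0,"rz":0,"gripper":255},{"dx":0,"dy":0,"dz":0,"rx":0,"ry":0,"rz":0,"gripper":255}]'
python3 - <<'E'
from h import *
import pickle
S={n:snap(n) for n in("side","scene","wrist")};pickle.dump(S,open("s7.pkl","wb"))
crop(S["side"],"pics/b7.png",140,30,150,150,4);crop(S["wrist"],"pics/w7.png",170,120,200,200,3);p,R,o=tool();print(p,o["width"],o["contact_force"])
print(proj(S["side"],p),proj(S["scene"],p),proj(S["wrist"],p+R@[0,0,.143]),proj(S["scene"],p+R@[0,0,.143]))
E
```

```text
clock: 7.8
ee_pos: [0.4892, 0.3177, 0.3113]
eef_rot: [-0.0, 0.696, 0.718, -0.0]
contact_force: [0.5, 0.0, -3.2]
width: 0.0234
[0.48913027 0.31776216 0.31097024] 0.023558987396767758 [ 0.64394962 -0.10415557 -1.51102289]
[[186.50683637  70.8702931 ]] [[447.99148439 199.96336728]] [[272.6787393  197.75766046]] [[425.29880759 235.94547793]]
```

View pics/b7.png

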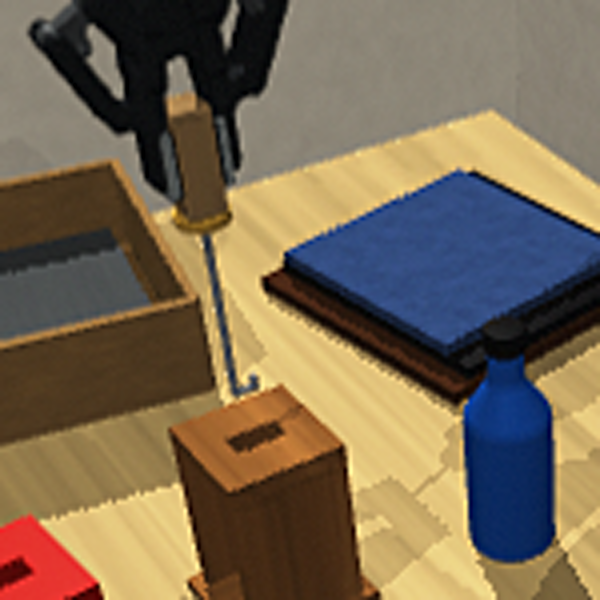

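View pics/w7.png

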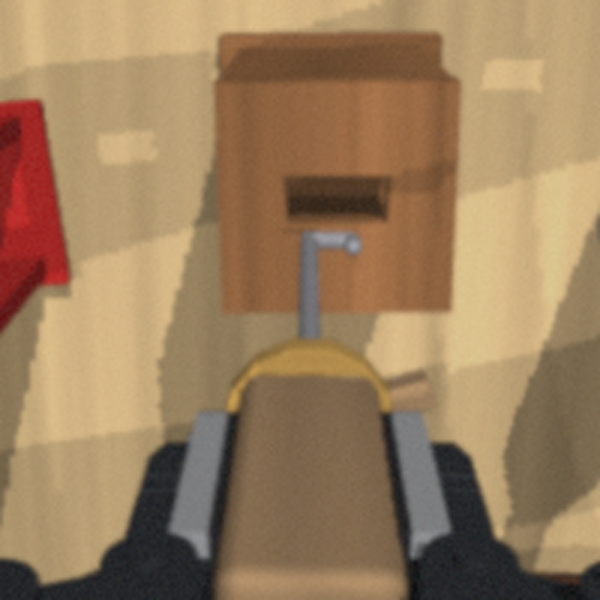

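```bash

python3 - <<'E'
from h import *
import pickle
S=pickle.load(open("s7.pkl","rb"))
p,R,o=tool()
X,e=tri(S["wrist"],(273,200),S["side"],(199.5,127.5));print(X,e,(R.T@(X-p)*1e3).round(1))
for F in([0,0,.1445],[-.002,0,.1445],[.002,0,.1445]):
  print(F,[proj(S[n],p+R@F).round(1).tolist() for n in S])
crop(S["scene"],"pics/a7.png",380,180,100,100,6)
E
```

```text
[0.49122346 0.31494014 0.16785748] 0.0042203899454745465 [ -2.8   2.3 143.1]
[0, 0, 0.1445] [[[197.3, 128.0]], [[425.1, 236.3]], [[272.7, 197.3]]]
[-0.002, 0, 0.1445] [[[197.7, 128.4]], [[424.2, 235.9]], [[272.7, 199.4]]]
[0.002, 0, 0.1445] [[[196.9, 127.6]], [[426.0, 236.6]], [[272.7, 195.1]]]
```

View pics/a7.png

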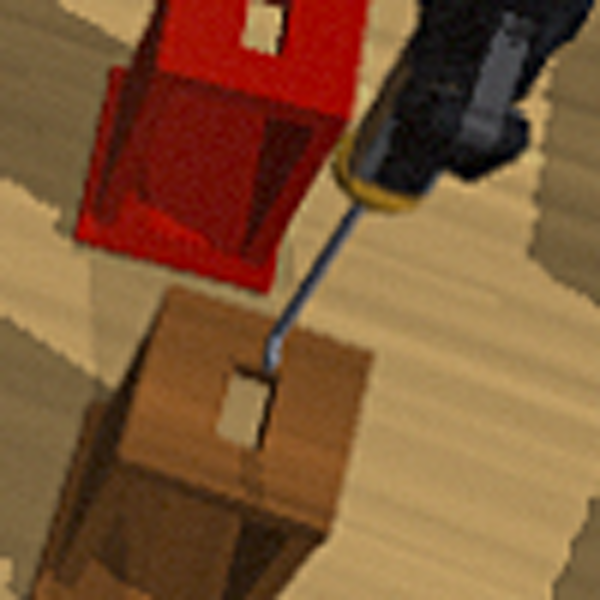

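```bash
cat > plan.py <<'E'
from fit import *
F=np.array([-.0025,0,.1445])
RP=[.6276,-.0362,-.0067]
def rack_pose(xyz_mm,yaw=0.0645,rp=RP):
    "tool pose with hook foot at rack coords xyz (mm); hook x = rack y turned by yaw about rack z"
    Rk=rackR(rp[2]);o=np.array([rp[0],rp[1],.03])
    ty=Rk@[-np.sin(yaw),np.cos(yaw),0];tz=-Rk[:,2];tx=np.cross(ty,tz)
    T=np.eye(4);T[:3,:3]=np.c_[tx,ty,tz];T[:3,3]=o+Rk@(np.array(xyz_mm)/1e3)-T[:3,:3]@F;return T
def inrack(T,rp=RP):
    Rk=rackR(rp[2]);return Rk.T@(T[:3,:3]@F+T[:3,3]-[rp[0],rp[1],.03])*1e3
def showf(A,B,N):
    d,r=step(A,B,N);print(N,"rows: shift",d.round(2),"turn",r.round(4),"deg",np.degrees(np.linalg.norm(r)).round(2))
    X=A.copy();S=np.eye(4);S[:3,:3]=Rot.from_rotvec(r).as_matrix();S[:3,3]=d/1e3
    for i in range(N):
        X=X@S
        if i%3==2 or i==N-1: print("   tcp",X[:3,3].round(3),"foot",(X[:3,3]+X[:3,:3]@F).round(3))
E
python3 - <<'E'
from plan import *
A=cur();B=rack_pose([-0.2,-20.3,140]);print(B.round(3));showf(A,B,15)
E
```

```text
[[-0.865 -0.049  0.5    0.483]
 [-0.059  0.998 -0.003 -0.056]
 [-0.499 -0.032 -0.866  0.275]
 [ 0.     0.     0.     1.   ]]
15 rows: shift [-18.79 -19.94   6.1 ] turn [-0.0261 -0.0289 -0.1039] deg 6.36
   tcp [0.438 0.254 0.293] foot [0.452 0.241 0.15 ]
   tcp [0.411 0.176 0.278] foot [0.441 0.158 0.138]
   tcp [0.41  0.093 0.269] foot [0.457 0.075 0.133]
   tcp [0.435 0.013 0.267] foot [0.497 0.001 0.137]
   tcp [ 0.483 -0.056  0.275] foot [ 0.557 -0.056  0.151]
```

```bash
python3 -m creep '[{"dx":-18.8,"dy":-19.95,"dz":6.1,"rx":-0.0261,"ry":-0.0289,"rz":-0.1039,"gripper":255},{"dx":-18.8,"dy":-19.95,"dz":6.1,"rx":-0.0261,"ry":-0.0289,"rz":-0.1039,"gripper":255},{"dx":-18.8,"dy":-19.95,"dz":6.1,"rx":-0.0261,"ry":-0.0289,"rz":-0.1039,"gripper":255},{"dx":-18.8,"dy":-19.95,"dz":6.1,"rx":-0.0261,"ry":-0.0289,"rz":-0.1039,"gripper":255},{"dx":-18.8,"dy":-19.95,"dz":6.1,"rx":-0.0261,"ry":-0.0289,"rz":-0.1039,"gripper":255},{"dx":-18.8,"dy":-19.95,"dz":6.1,"rx":-0.0261,"ry":-0.0289,"rz":-0.1039,"gripper":255},{"dx":-18.8,"dy":-19.95,"dz":6.1,"rx":-0.0261,"ry":-0.0289,"rz":-0.1039,"gripper":255},{"dx":-18.8,"dy":-19.95,"dz":6.1,"rx":-0.0261,"ry":-0.0289,"rz":-0.1039,"gripper":255},{"dx":-18.8,"dy":-19.95,"dz":6.1,"rx":-0.0261,"ry":-0.0289,"rz":-0.1039,"gripper":255},{"dx":-18.8,"dy":-19.95,"dz":6.1,"rx":-0.0261,"ry":-0.0289,"rz":-0.1039,"gripper":255},{"dx":-18.8,"dy":-19.95,"dz":6.1,"rx":-0.0261,"ry":-0.0289,"rz":-0.1039,"gripper":255},{"dx":-18.8,"dy":-19.95,"dz":6.1,"rx":-0.0261,"ry":-0.0289,"rz":-0.1039,"gripper":255},{"dx":-18.8,"dy":-19.95,"dz":6.1,"rx":-0.0261,"ry":-0.0289,"rz":-0.1039,"gripper":255},{"dx":-18.8,"dy":-19.95,"dz":6.1,"rx":-0.0261,"ry":-0.0289,"rz":-0.1039,"gripper":255},{"dx":-18.8,"dy":-19.95,"dz":6.1,"rx":-0.0261,"ry":-0.0289,"rz":-0.1039,"gripper":255},{"dx":0,"dy":0,"dz":0,"rx":0,"ry":0,"rz":0,"gripper":255},{"dx":0,"dy":0,"dz":0,"rx":0,"ry":0,"rz":0,"gripper":255}]'
python3 - <<'E'
from plan import *
import pickle
w=snap("wrist");cv2.imwrite("pics/w8.png",w["color"][:,:,::-1]);crop(w,"pics/w8c.png",150,120,240,180,3)
pickle.dump(w,open("w8.pkl","wb"));T=cur();print(T.round(3),inrack(T),tool()[2]["joints"]);showf(T,rack_pose([-.2,-20.3,140]),2)
E
```

```text
clock: 10.07
ee_pos: [0.4772, -0.0475, 0.2738]
eef_rot: [0.253, -0.012, 0.967, -0.007]
contact_force: [0.8, 0.5, -1.3]
width: 0.0235
[[-0.871 -0.02   0.491  0.477]
 [-0.027  1.    -0.007 -0.047]
 [-0.491 -0.02  -0.871  0.274]
 [ 0.     0.     0.     1.   ]] [ -7.07050915 -12.65572364 141.84998903] [ 0.33949218 -0.00706157 -0.33375429  2.31171989  0.00803255  0.32338287
  1.59453259]
2 rows: shift [-2.52 -4.26  0.93] turn [-0.0018 -0.0053 -0.0156] deg 0.95
   tcp [ 0.483 -0.056  0.275] foot [ 0.557 -0.056  0.151]
```

View pics/w8c.png

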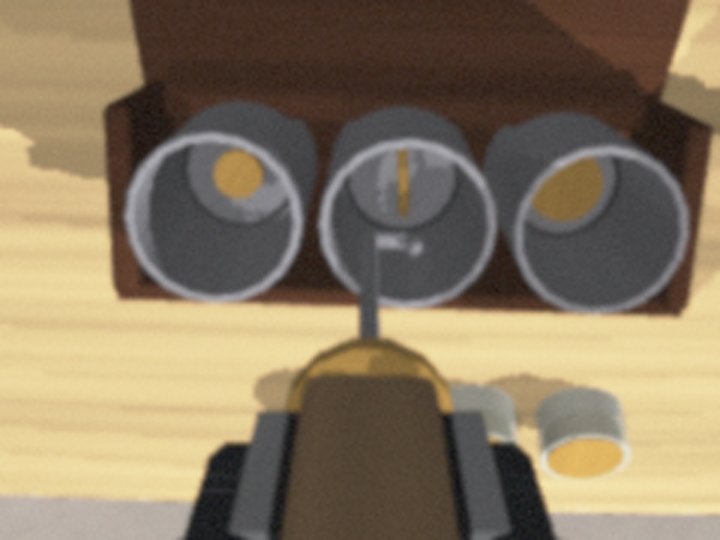

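```bash

python3 - <<'E'
from plan import *
import pickle
w=pickle.load(open("w8.pkl","rb"))
off=lambda L:np.array(L,float)/3+[150,120]
M=[[0,.068,.095],[0,0,.095],[0,-.068,.095]]
rm=lambda p,P:(rackR(p[2])@np.array(P).T).T+[p[0],p[1],.03]
r=fit([(w,M,off([(602,229),(407,222),(214,217)]))],rm,[.6,-.03,0]);print("rack",r[0].round(4),r[1].round(1).tolist())
for p in(RP,r[0]):
  Rk=rackR(p[2]);o=np.array([p[0],p[1],.03])
  for nm,uv,z in(("e1",(402,150),.044),("e2",(402,213),.044),("mid",(402,182),.047),("disc",(404,172),.022)):
    c,d=ray(w,off([uv])[0]);lc=Rk.T@(c-o);ld=Rk.T@d;print(nm,((lc+ld*(z-lc[2])/ld[2])*1e3).round(1))
T=cur();print("foot proj",(proj(w,T[:3,3]+T[:3,:3]@F)-[150,120])*3)
E
```

```text
rack [ 0.6263 -0.0362 -0.0043] [[0.1, -0.1], [0.3, 0.2], [-0.4, -0.0]]
e1 [-16.6  -1.3  44. ]
e2 [ 9.  -0.2 44. ]
mid [-4.4 -0.9 47. ]
disc [-3.   0.8 22. ]
e1 [-15.6  -1.3  44. ]
e2 [10.  -0.2 44. ]
mid [-3.4 -0.9 47. ]
disc [-2.   0.7 22. ]
foot proj [[372.45462851 243.16284519]]
```

```bash
sed -i 's/^RP=.*/RP=[.627,-.0362,-.0055]/; s/yaw=0.0645/yaw=0.053/' plan.py
python3 - <<'E'
from plan import *
T=cur();showf(T,rack_pose([-1.4,-20.9,110]),5)
E
```

```text
5 rows: shift [-0.7  -1.83  6.32] turn [-0.0008 -0.0021 -0.0041] deg 0.27
   tcp [ 0.489 -0.053  0.259] foot [ 0.563 -0.053  0.134]
   tcp [ 0.496 -0.057  0.248] foot [ 0.571 -0.057  0.125]
```

```bash
python3 -m creep '[{"dx":-0.7,"dy":-1.8,"dz":6.3,"rx":-0.0008,"ry":-0.0021,"rz":-0.0041,"gripper":255},{"dx":-0.7,"dy":-1.8,"dz":6.3,"rx":-0.0008,"ry":-0.0021,"rz":-0.0041,"gripper":255},{"dx":-0.7,"dy":-1.8,"dz":6.3,"rx":-0.0008,"ry":-0.0021,"rz":-0.0041,"gripper":255},{"dx":-0.7,"dy":-1.8,"dz":6.3,"rx":-0.0008,"ry":-0.0021,"rz":-0.0041,"gripper":255},{"dx":-0.7,"dy":-1.8,"dz":6.3,"rx":-0.0008,"ry":-0.0021,"rz":-0.0041,"gripper":255},{"dx":0,"dy":0,"dz":0,"rx":0,"ry":0,"rz":0,"gripper":255},{"dx":0,"dy":0,"dz":0,"rx":0,"ry":0,"rz":0,"gripper":255}]'
python3 - <<'E'
from plan import *
import pickle
w=snap("wrist");crop(w,"pics/w9c.png",190,120,170,150,4)
pickle.dump(w,open("w9.pkl","wb"));T=cur();print(inrack(T),tool()[2]["joints"])
showf(T,rack_pose([-1.4,-20.9,110]),1);showf(T,rack_pose([-1.4,-20.9,29]),8)
print((proj(w,T[:3,3]+T[:3,:3]@F)-[190,120])*4)
E
```

```text
clock: 11.0
ee_pos: [0.4969, -0.0572, 0.249]
eef_rot: [0.259, -0.023, 0.965, -0.008]
contact_force: [0.3, -0.4, -0.7]
width: 0.0234
[ -0.22620284 -21.72799969 110.29694453] [ 0.34208153  0.07852585 -0.31930943  2.3078457   0.05578365  0.23443272
  1.59780593]
1 rows: shift [0.91 0.77 0.29] turn [-0.0008  0.0015  0.0002] deg 0.1
   tcp [ 0.496 -0.057  0.248] foot [ 0.571 -0.057  0.125]
8 rows: shift [ 0.12  0.1  10.16] turn [-0.0001  0.0002  0.    ] deg 0.01
   tcp [ 0.512 -0.057  0.223] foot [ 0.586 -0.057  0.099]
   tcp [ 0.527 -0.057  0.196] foot [ 0.601 -0.057  0.072]
   tcp [ 0.537 -0.057  0.178] foot [ 0.611 -0.057  0.054]
[[335.58925145 323.66969837]]
```

View pics/w9c.png

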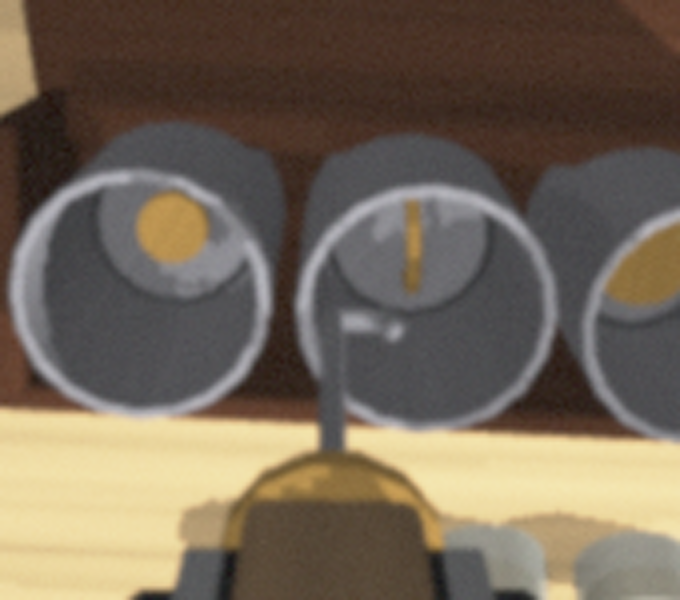

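```bash
python3 -m creep '[{"dx":0.4,"dy":0.4,"dz":10,"rx":0,"ry":0,"rz":0,"gripper":255},{"dx":0.3,"dy":0.3,"dz":10,"rx":0,"ry":0,"rz":0,"gripper":255},{"dx":0,"dy":0,"dz":10,"rx":0,"ry":0,"rz":0,"gripper":255},{"dx":0,"dy":0,"dz":0,"rx":0,"ry":0,"rz":0,"gripper":255}]'
python3 - <<'E'
from plan import *
T=cur();print(inrack(T),tool()[2]["joints"])
showf(T,rack_pose([-1.4,-20.9,29]),5)
E
```

```text
clock: 11.55
ee_pos: [0.507, -0.0579, 0.2231]
eef_rot: [0.254, -0.023, 0.967, -0.009]
contact_force: [-0.5, 0.1, -1.3]
width: 0.0232
[ -6.22691206 -22.64756743  82.65684091] [ 0.58790004  0.18052477 -0.59723961  2.29222297  0.47971133  0.20651994
  1.19803759]
5 rows: shift [-0.75  0.24 10.73] turn [-0.0005 -0.0021  0.0003] deg 0.12
   tcp [ 0.525 -0.057  0.196] foot [ 0.599 -0.058  0.072]
   tcp [ 0.537 -0.057  0.178] foot [ 0.611 -0.057  0.054]
```

```bash
python3 -m creep '[{"dx":0,"dy":0,"dz":0,"rx":0,"ry":0,"rz":0,"gripper":255},{"dx":0,"dy":0,"dz":0,"rx":0,"ry":0,"rz":0,"gripper":255}]'
python3 - <<'E'
from plan import *
T=cur();print(inrack(T),tool()[2]["joints"])
showf(T,rack_pose([-1.4,-20.9,29]),5)
E
```

```text
clock: 11.8
ee_pos: [0.5073, -0.057, 0.2236]
eef_rot: [0.254, -0.024, 0.967, -0.01]
contact_force: [-0.5, -0.2, -1.2]
width: 0.023
[ -5.63217644 -21.84067192  82.93210985] [ 0.57677465  0.17834517 -0.58817796  2.29243576  0.47708707  0.20628603
  1.19886424]
5 rows: shift [-0.64  0.07 10.79] turn [-0.0006 -0.0019  0.0006] deg 0.12
   tcp [ 0.525 -0.057  0.196] foot [ 0.599 -0.057  0.072]
   tcp [ 0.537 -0.057  0.178] foot [ 0.611 -0.057  0.054]
```

```bash
python3 - <<'E'
s=open("plan.py").read()
s=s.replace("yaw=0.053,rp=RP):","yaw=0.053,rp=RP,beta=0.0):").replace("T[:3,:3]=np.c_[tx,ty,tz];","T[:3,:3]=np.c_[tx,ty,tz]@Rot.from_rotvec([0,beta,0]).as_matrix();")
open("plan.py","w").write(s)
E
python3 - <<'E'
from plan import *
T=cur();Rk=rackR(RP[2])
B=rack_pose([-1.4,-20.9,79],beta=np.radians(5));print(B[:3,2]);showf(T,B,2)
showf(B,rack_pose([-1.4,-20.9,29],beta=np.radians(5)),5)
E
```

```text
[ 0.42269246 -0.00694199 -0.9062466 ]
2 rows: shift [-7.8   0.12  1.91] turn [-0.0017  0.0388  0.0015] deg 2.22
   tcp [ 0.523 -0.056  0.228] foot [ 0.586 -0.057  0.098]
5 rows: shift [-0.87 -0.    9.96] turn [-0. -0. -0.] deg 0.0
   tcp [ 0.538 -0.056  0.202] foot [ 0.601 -0.057  0.072]
   tcp [ 0.548 -0.056  0.184] foot [ 0.611 -0.057  0.054]
```

```bash
python3 -m creep '[{"dx":-3.9,"dy":0,"dz":1,"rx":0,"ry":0.0195,"rz":0,"gripper":255},{"dx":-3.9,"dy":0.1,"dz":1,"rx":-0.002,"ry":0.0195,"rz":0.0015,"gripper":255},{"dx":-3.9,"dy":0,"dz":1,"rx":0,"ry":0.0195,"rz":0,"gripper":255},{"dx":-3.9,"dy":0.1,"dz":1,"rx":-0.0015,"ry":0.0195,"rz":0.0015,"gripper":255},{"dx":0,"dy":0,"dz":0,"rx":0,"ry":0,"rz":0,"gripper":255},{"dx":0,"dy":0,"dz":0,"rx":0,"ry":0,"rz":0,"gripper":255}]'
python3 - <<'E'
from plan import *
T=cur();print(inrack(T),tool()[2]["joints"])
showf(T,rack_pose([-1.4,-20.9,29],beta=np.radians(5)),5)
w=snap("wrist");crop(w,"pics/w10c.png",190,120,170,150,4)
E
```

```text
clock: 12.55
ee_pos: [0.5226, -0.0562, 0.2267]
eef_rot: [0.216, -0.023, 0.976, -0.008]
contact_force: [-0.1, 0.4, -1.2]
width: 0.0228
[ -2.27522595 -21.05261224  78.37195496] [ 0.60997653  0.22668161 -0.6468069   2.19529089  0.41527253  0.35282225
  1.26156256]
5 rows: shift [-1.    0.03  9.82] turn [ 0.0001 -0.0003 -0.    ] deg 0.02
   tcp [ 0.538 -0.056  0.201] foot [ 0.601 -0.057  0.071]
   tcp [ 0.548 -0.056  0.184] foot [ 0.611 -0.057  0.054]
```

View pics/w10c.png

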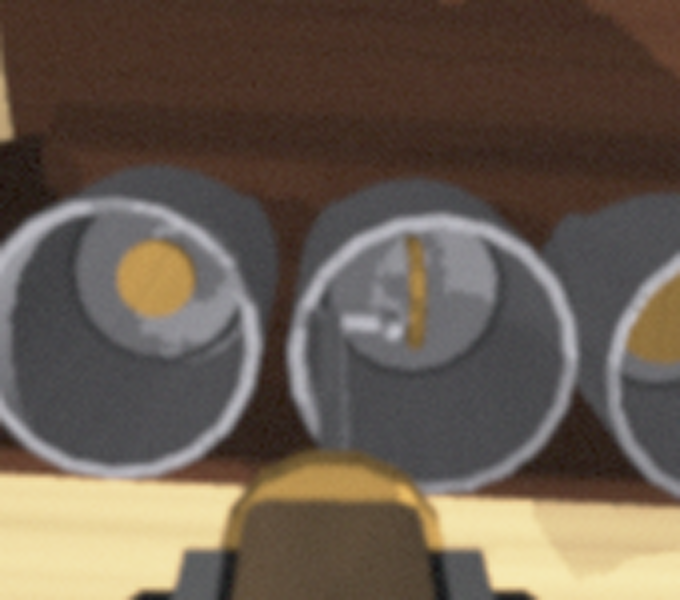

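The foot is inside the tube at (345,322) in the crop, clear of the wall. The loop, at x≈415, is to its right. Descending in stages.

```bash
python3 -m creep '[{"dx":-0.9,"dy":0,"dz":9.8,"rx":0,"ry":0,"rz":0,"gripper":255},{"dx":-0.9,"dy":0,"dz":9.8,"rx":0,"ry":0,"rz":0,"gripper":255},{"dx":-0.9,"dy":0,"dz":7.5,"rx":0,"ry":0,"rz":0,"gripper":255},{"dx":0,"dy":0,"dz":0,"rx":0,"ry":0,"rz":0,"gripper":255},{"dx":0,"dy":0,"dz":0,"rx":0,"ry":0,"rz":0,"gripper":255}]'
python3 - <<'E'
from plan import *
T=cur();print(inrack(T),tool()[2]["joints"])
showf(T,rack_pose([-1.4,-20.9,29],beta=np.radians(5)),3)
w=snap("wrist");crop(w,"pics/w11c.png",210,150,120,110,5.5 and 5)
E
```

```text
clock: 13.22
ee_pos: [0.5367, -0.0561, 0.2037]
eef_rot: [0.216, -0.023, 0.976, -0.008]
contact_force: [-1.4, 0.2, -0.3]
width: 0.0232
[ -1.45491419 -20.85797909  51.36602645] [ 0.5185558   0.28467235 -0.56125724  2.18875064  0.52431351  0.3085002
  1.15684642]
3 rows: shift [-0.64  0.01  7.43] turn [ 0.0002 -0.0002  0.    ] deg 0.02
   tcp [ 0.548 -0.056  0.184] foot [ 0.611 -0.057  0.054]
```

View pics/w11c.png

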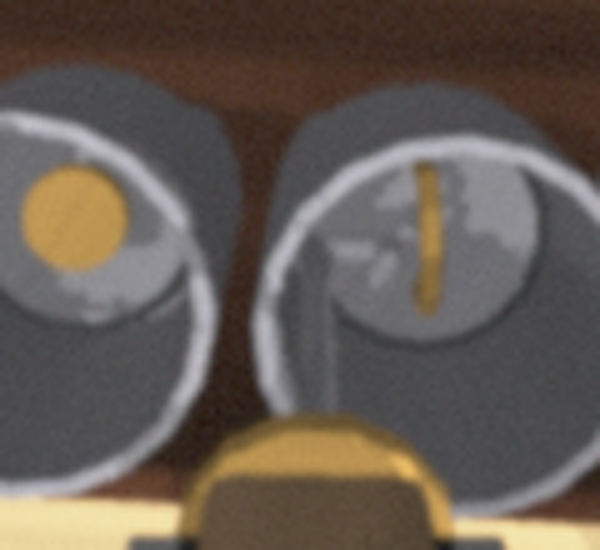

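```bash
python3 -m creep '[{"dx":-0.6,"dy":0,"dz":7.4,"rx":0,"ry":0,"rz":0,"gripper":255},{"dx":-0.6,"dy":0,"dz":7.4,"rx":0,"ry":0,"rz":0,"gripper":255},{"dx":-0.6,"dy":0,"dz":7.4,"rx":0,"ry":0,"rz":0,"gripper":255},{"dx":0,"dy":0,"dz":0,"rx":0,"ry":0,"rz":0,"gripper":255},{"dx":0,"dy":0,"dz":0,"rx":0,"ry":0,"rz":0,"gripper":255}]'
python3 - <<'E'
from plan import *
T=cur();print(inrack(T),tool()[2]["joints"])
showf(T,rack_pose([-1.4,-20.9,29],beta=np.radians(5)),1)
w=snap("wrist");crop(w,"pics/w12c.png",210,150,120,110,5.5 and 5)
E
```

```text
clock: 13.9
ee_pos: [0.5477, -0.056, 0.1841]
eef_rot: [0.216, -0.023, 0.976, -0.008]
contact_force: [-0.2, 0.2, -1.3]
width: 0.0236
[ -1.73058696 -20.70882555  28.86701519] [ 0.44427612  0.33082273 -0.48646241  2.18185867  0.604696    0.2705817
  1.07845185]
1 rows: shift [-0.16 -0.1  -0.16] turn [ 0.0008 -0.001   0.0002] deg 0.07
   tcp [ 0.548 -0.056  0.184] foot [ 0.611 -0.057  0.054]
```

View pics/w12c.png

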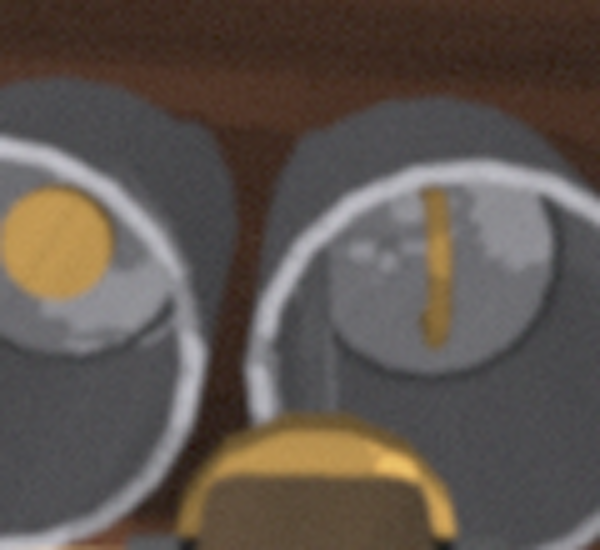

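```bash

python3 - <<'E'
from plan import *
T=cur();w=snap("wrist");Rk=rackR(RP[2]);o=np.array([RP[0],RP[1],.03]);c=lambda P:((proj(w,P)-[210,150])*5).round(0).tolist()
r=lambda *L:[o+Rk@(np.array(q)/1e3) for q in L]
print("leg -x base,top; +x base, shoulder; arch top; centre",c(r((-14.5,-1,22),(-14.5,-1,32),(9.5,0,22),(9.5,0,32),(-2.5,-.4,44.5),(-2.5,-.4,32))))
f=lambda *q:T[:3,3]+T[:3,:3]@(F+np.array(q)/1e3)
print("foot, tip base, tip top",c([f(0,0,0),f(0,13,0),f(0,13,-8.5)]))
E
```

```text
leg -x base,top; +x base, shoulder; arch top; centre [[432.0, 183.0], [436.0, 192.0], [428.0, 310.0], [432.0, 324.0], [440.0, 274.0], [434.0, 259.0]]
foot, tip base, tip top [[320.0, 254.0], [392.0, 254.0], [394.0, 268.0]]
```

```bash
python3 -m creep '[{"dx":-0.4,"dy":4.8,"dz":0,"rx":0,"ry":0,"rz":0,"gripper":255},{"dx":-0.4,"dy":4.8,"dz":0,"rx":0,"ry":0,"rz":0,"gripper":255},{"dx":-0.2,"dy":4.8,"dz":0,"rx":0,"ry":0,"rz":0,"gripper":255},{"dx":0,"dy":0,"dz":0,"rx":0,"ry":0,"rz":0,"gripper":255},{"dx":0,"dy":0,"dz":0,"rx":0,"ry":0,"rz":0,"gripper":255}]'
python3 - <<'E'
from plan import *
T=cur();print(inrack(T),tool()[2]["joints"])
w=snap("wrist");crop(w,"pics/w13c.png",210,150,120,110,5.5 and 5)
E
```

```text
clock: 14.62
ee_pos: [0.548, -0.0418, 0.1842]
eef_rot: [0.216, -0.023, 0.976, -0.008]
contact_force: [-0.6, -0.1, -1.4]
width: 0.0233
[-1.48212655 -6.51984168 28.85145899] [ 0.38937921  0.3248494  -0.46235259  2.18598472  0.62469821  0.27206883
  1.02536076]
```

View pics/w13c.png

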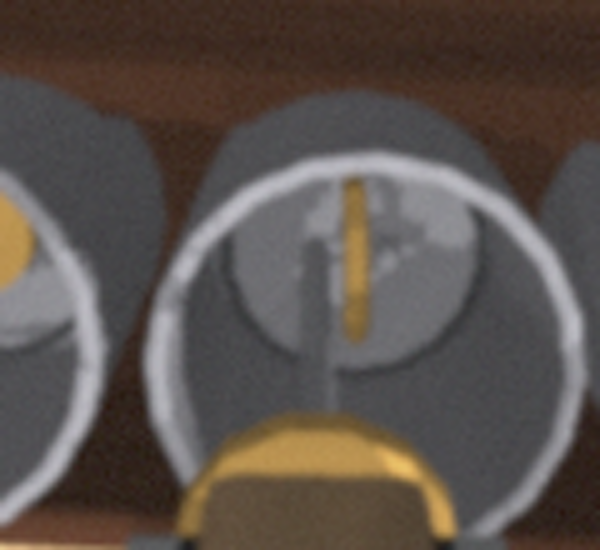

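The foot runs under the wire: the tip is right of the loop at (395,260), the shank left at (317,270), and there is no contact force. Pulling up slowly.

```bash
python3 -m creep '[{"dx":0.44,"dy":0,"dz":-5,"rx":0,"ry":0,"rz":0,"gripper":255},{"dx":0.3,"dy":0,"dz":-3.5,"rx":0,"ry":0,"rz":0,"gripper":255},{"dx":0.2,"dy":0,"dz":-2,"rx":0,"ry":0,"rz":0,"gripper":255},{"dx":0.2,"dy":0,"dz":-2,"rx":0,"ry":0,"rz":0,"gripper":255},{"dx":0.35,"dy":0,"dz":-4,"rx":0,"ry":0,"rz":0,"gripper":255},{"dx":0.35,"dy":0,"dz":-4,"rx":0,"ry":0,"rz":0,"gripper":255},{"dx":0.35,"dy":0,"dz":-4,"rx":0,"ry":0,"rz":0,"gripper":255},{"dx":0.35,"dy":0,"dz":-4,"rx":0,"ry":0,"rz":0,"gripper":255},{"dx":0,"dy":0,"dz":0,"rx":0,"ry":0,"rz":0,"gripper":255},{"dx":0,"dy":0,"dz":0,"rx":0,"ry":0,"rz":0,"gripper":255}]'
python3 - <<'E'
from plan import *
T=cur();print(inrack(T),tool()[2]["joints"])
w=snap("wrist");crop(w,"pics/w14c.png",190,140,150,130,5.5 and 5)
E
```

```text
clock: 15.92
ee_pos: [0.5341, -0.0417, 0.2093]
eef_rot: [0.216, -0.023, 0.976, -0.008]
contact_force: [0.3, -0.1, -2.6]
width: 0.0232
[-0.91683564 -6.51660278 57.55034403] [ 0.48526154  0.26547387 -0.55992652  2.19430434  0.52278553  0.32029517
  1.12428926]
```

View pics/w14c.png

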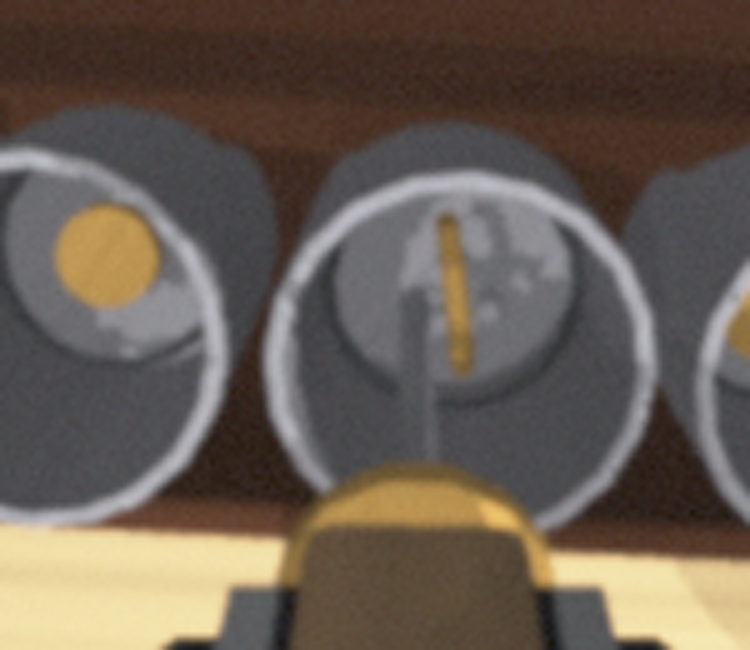

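```bash
python3 -m creep '[{"dx":0.7,"dy":0,"dz":-8,"rx":0,"ry":0,"rz":0,"gripper":255},{"dx":0.7,"dy":0,"dz":-8,"rx":0,"ry":0,"rz":0,"gripper":255},{"dx":0.7,"dy":0,"dz":-8,"rx":0,"ry":0,"rz":0,"gripper":255},{"dx":0.7,"dy":0,"dz":-8,"rx":0,"ry":0,"rz":0,"gripper":255},{"dx":0.7,"dy":0,"dz":-8,"rx":0,"ry":0,"rz":0,"gripper":255},{"dx":0.7,"dy":0,"dz":-8,"rx":0,"ry":0,"rz":0,"gripper":255},{"dx":0.7,"dy":0,"dz":-8,"rx":0,"ry":0,"rz":0,"gripper":255},{"dx":0.7,"dy":0,"dz":-6,"rx":0,"ry":0,"rz":0,"gripper":255},{"dx":0,"dy":0,"dz":0,"rx":0,"ry":0,"rz":0,"gripper":255},{"dx":0,"dy":0,"dz":0,"rx":0,"ry":0,"rz":0,"gripper":255}]'
python3 - <<'E'
from plan import *
T=cur();print(inrack(T),tool()[2]["joints"])
w=snap("wrist");crop(w,"pics/w15c.png",170,120,200,150,3.5 and 4)
w=snap("side");crop(w,"pics/b15c.png",200,130,200,150,4)
E
```

```text
clock: 17.23
ee_pos: [0.5029, -0.0417, 0.2632]
eef_rot: [0.216, -0.023, 0.976, -0.008]
contact_force: [2.0, 0.6, -2.4]
width: 0.023
[ -0.89220537  -6.6098569  119.77448812] [ 0.68517387  0.12165193 -0.73262856  2.19985974  0.24172296  0.42394605
  1.39225463]
```

View pics/w15c.png

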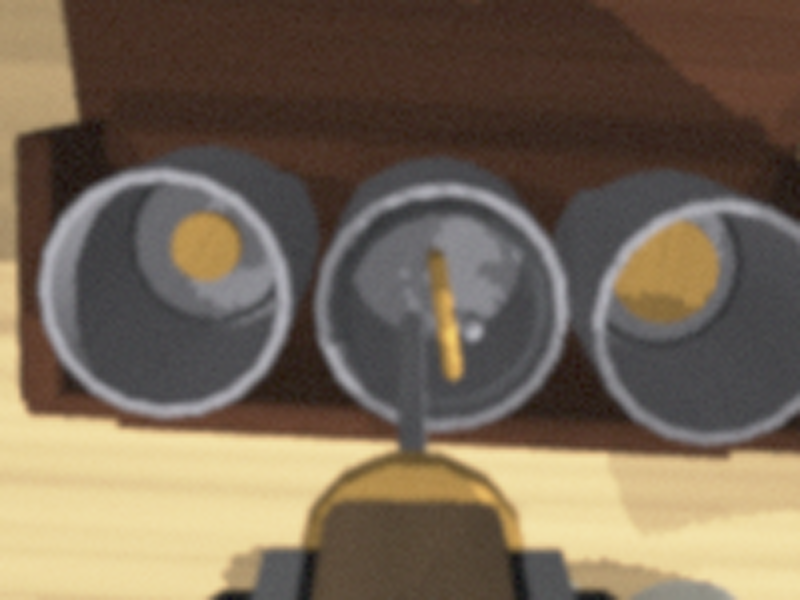

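View pics/b15c.png

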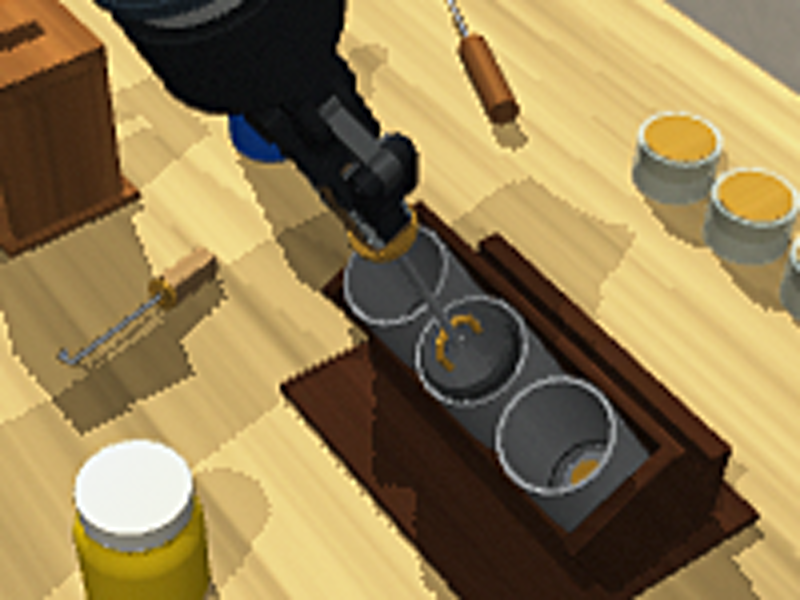

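```bash
python3 -m creep '[{"dx":0.35,"dy":0,"dz":-4,"rx":0,"ry":0,"rz":0,"gripper":255},{"dx":0.35,"dy":0,"dz":-4,"rx":0,"ry":0,"rz":0,"gripper":255},{"dx":0.3,"dy":0,"dz":-3,"rx":0,"ry":0,"rz":0,"gripper":255},{"dx":0.3,"dy":0,"dz":-3,"rx":0,"ry":0,"rz":0,"gripper":255},{"dx":0.3,"dy":0,"dz":-3,"rx":0,"ry":0,"rz":0,"gripper":255},{"dx":0.3,"dy":0,"dz":-3,"rx":0,"ry":0,"rz":0,"gripper":255},{"dx":0.3,"dy":0,"dz":-3,"rx":0,"ry":0,"rz":0,"gripper":255},{"dx":0.3,"dy":0,"dz":-3,"rx":0,"ry":0,"rz":0,"gripper":255},{"dx":0.3,"dy":0,"dz":-3,"rx":0,"ry":0,"rz":0,"gripper":255},{"dx":0,"dy":0,"dz":0,"rx":0,"ry":0,"rz":0,"gripper":255},{"dx":0,"dy":0,"dz":0,"rx":0,"ry":0,"rz":0,"gripper":255}]'
python3 - <<'E'
from plan import *
T=cur();print(inrack(T),tool()[2]["joints"])
w=snap("wrist");crop(w,"pics/w16c.png",170,120,200,150,3.5 and 4)
w=snap("side");crop(w,"pics/b16c.png",200,130,200,150,4)
E
```

```text
clock: 18.7
ee_pos: [0.4877, -0.0416, 0.2879]
eef_rot: [0.216, -0.023, 0.976, -0.008]
contact_force: [-0.7, 0.0, -4.4]
width: 0.0232
[ -1.8614517   -6.65052176 148.85753755] [ 0.75084442  0.04190393 -0.76647717  2.19797646  0.08527786  0.47925164
  1.54136443]
```

View pics/w16c.png

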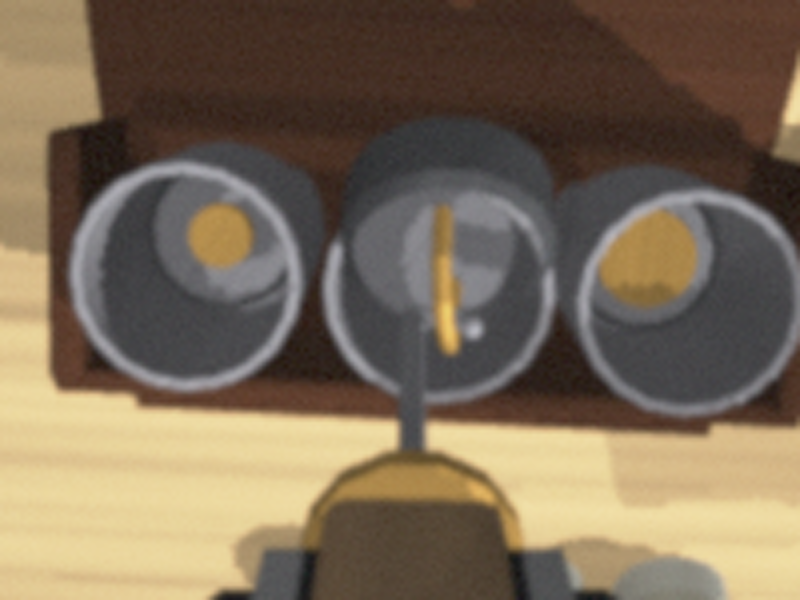

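View pics/b16c.png

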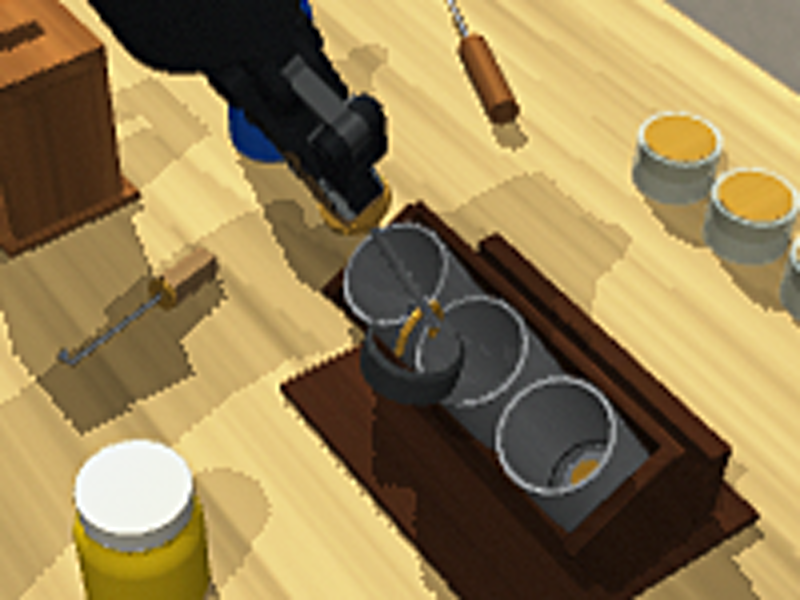

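The die hangs clear of the tube at side crop (413,360), and the force matches its weight. Next: up, then over to the slab.

```bash
cat >> plan.py <<'E'
def vert(foot,th):
    th=np.radians(th);T=mk([0,0,0],[0,0,-1],[np.cos(th),np.sin(th),0]);T[:3,3]=np.array(foot)-T[:3,:3]@F;return T
E
python3 - <<'E'
from plan import *
T=cur();print("foot",T[:3,3]+T[:3,:3]@F)
U=T.copy();U[:3,3]+=[-.03,0,.035];showf(T,U,4)
th=150;ty=np.array([np.sin(np.radians(th)),-np.cos(np.radians(th)),0])
B=vert(np.array([.4835,-.272,.115])-.0065*ty,th);showf(U,B,17);print(B[:3,3])
E
```

```text
foot [ 0.5506653  -0.04232413  0.1577322 ]
4 rows: shift [  3.11   0.08 -11.1 ] turn [-0.  0. -0.] deg 0.0
   tcp [ 0.465 -0.042  0.314] foot [ 0.528 -0.042  0.184]
   tcp [ 0.458 -0.042  0.323] foot [ 0.521 -0.042  0.193]
17 rows: shift [ -3.38 -13.49   4.55] turn [0.0058 0.0253 0.033 ] deg 2.4
   tcp [ 0.473 -0.082  0.315] foot [ 0.526 -0.085  0.181]
   tcp [ 0.483 -0.124  0.305] foot [ 0.525 -0.129  0.167]
   tcp [ 0.488 -0.166  0.294] foot [ 0.52  -0.171  0.153]
   tcp [ 0.489 -0.208  0.282] foot [ 0.509 -0.213  0.139]
   tcp [ 0.484 -0.249  0.269] foot [ 0.494 -0.252  0.124]
   tcp [ 0.478 -0.276  0.259] foot [ 0.48  -0.278  0.115]
[ 0.47808494 -0.27637917  0.2595    ]
```

```bash
python3 -m creep '[{"dx":3.1,"dy":0.1,"dz":-11.1,"rx":0,"ry":0,"rz":0,"gripper":255},{"dx":3.1,"dy":0.1,"dz":-11.1,"rx":0,"ry":0,"rz":0,"gripper":255},{"dx":3.1,"dy":0.1,"dz":-11.1,"rx":0,"ry":0,"rz":0,"gripper":255},{"dx":3.1,"dy":0.1,"dz":-11.1,"rx":0,"ry":0,"rz":0,"gripper":255},{"dx":0,"dy":-4,"dz":0,"rx":0,"ry":0,"rz":0,"gripper":255},{"dx":-1,"dy":-9,"dz":2,"rx":0.0025,"ry":0.013,"rz":0.0165,"gripper":255}]'
python3 - <<'E'
from plan import *
T=cur();print("foot",T[:3,3]+T[:3,:3]@F,tool()[2]["joints"])
th=150;ty=np.array([np.sin(np.radians(th)),-np.cos(np.radians(th)),0])
B=vert(np.array([.4835,-.272,.115])-.0065*ty,th);showf(T,B,16)
E
```

```text
clock: 19.55
ee_pos: [0.4599, -0.0547, 0.3215]
eef_rot: [0.209, -0.014, 0.978, -0.008]
contact_force: [-0.2, 0.5, -5.1]
width: 0.0233
foot [ 0.52127821 -0.05604999  0.19067391] [ 0.80253137 -0.07883642 -0.72350734  2.19235156 -0.12746369  0.59006131
  1.75996127]
16 rows: shift [ -3.42 -13.5    4.68] turn [0.0059 0.026  0.034 ] deg 2.48
   tcp [ 0.474 -0.095  0.313] foot [ 0.525 -0.099  0.178]
   tcp [ 0.484 -0.137  0.303] foot [ 0.524 -0.142  0.164]
   tcp [ 0.488 -0.179  0.291] foot [ 0.517 -0.185  0.149]
   tcp [ 0.487 -0.221  0.278] foot [ 0.505 -0.226  0.134]
   tcp [ 0.481 -0.263  0.264] foot [ 0.487 -0.265  0.12 ]
   tcp [ 0.478 -0.276  0.26 ] foot [ 0.48  -0.278  0.115]
```

```bash
python3 -m creep '[{"dx":-3.4,"dy":-13.5,"dz":4.7,"rx":0.0059,"ry":0.026,"rz":0.034,"gripper":255},{"dx":-3.4,"dy":-13.5,"dz":4.7,"rx":0.0059,"ry":0.026,"rz":0.034,"gripper":255},{"dx":-3.4,"dy":-13.5,"dz":4.7,"rx":0.0059,"ry":0.026,"rz":0.034,"gripper":255},{"dx":-3.4,"dy":-13.5,"dz":4.7,"rx":0.0059,"ry":0.026,"rz":0.034,"gripper":255},{"dx":-3.4,"dy":-13.5,"dz":4.7,"rx":0.0059,"ry":0.026,"rz":0.034,"gripper":255},{"dx":-3.4,"dy":-13.5,"dz":4.7,"rx":0.0059,"ry":0.026,"rz":0.034,"gripper":255},{"dx":-3.4,"dy":-13.5,"dz":4.7,"rx":0.0059,"ry":0.026,"rz":0.034,"gripper":255},{"dx":-3.4,"dy":-13.5,"dz":4.7,"rx":0.0059,"ry":0.026,"rz":0.034,"gripper":255},{"dx":-3.4,"dy":-13.5,"dz":4.7,"rx":0.0059,"ry":0.026,"rz":0.034,"gripper":255},{"dx":-3.4,"dy":-13.5,"dz":4.7,"rx":0.0059,"ry":0.026,"rz":0.034,"gripper":255},{"dx":-3.4,"dy":-13.5,"dz":4.7,"rx":0.0059,"ry":0.026,"rz":0.034,"gripper":255},{"dx":-3.4,"dy":-13.5,"dz":4.7,"rx":0.0059,"ry":0.026,"rz":0.034,"gripper":255},{"dx":-3.4,"dy":-13.5,"dz":4.7,"rx":0.0059,"ry":0.026,"rz":0.034,"gripper":255},{"dx":-3.4,"dy":-13.5,"dz":4.7,"rx":0.0059,"ry":0.026,"rz":0.034,"gripper":255},{"dx":-3.4,"dy":-9,"dz":4.7,"rx":0.0059,"ry":0.026,"rz":0.034,"gripper":255},{"dx":-3,"dy":-5,"dz":2,"rx":0.0059,"ry":0.026,"rz":0.034,"gripper":255},{"dx":0,"dy":0,"dz":0,"rx":0,"ry":0,"rz":0,"gripper":255},{"dx":0,"dy":0,"dz":0,"rx":0,"ry":0,"rz":0,"gripper":255}]'
python3 - <<'E'
from plan import *
import pickle
T=cur();print("foot",T[:3,3]+T[:3,:3]@F,T[:3,:3].round(3),tool()[2]["joints"])
S={n:snap(n) for n in("wrist","side","scene")};pickle.dump(S,open("s17.pkl","wb"))
crop(S["wrist"],"pics/w17.png",150,80,260,220,3);crop(S["side"],"pics/b17.png",260,220,180,190,3);crop(S["scene"],"pics/a17.png",160,90,140,140,4)
E
```

```text
clock: 21.8
ee_pos: [0.4841, -0.2637, 0.2624]
eef_rot: [0.001, 0.258, 0.966, 0.001]
contact_force: [-0.1, -0.1, -3.6]
width: 0.0232
foot [ 0.48654635 -0.26481291  0.11790125] [[-0.867  0.499  0.002]
 [ 0.499  0.867  0.001]
 [-0.001  0.002 -1.   ]] [ 0.81211467  0.39496402 -0.50475407  1.76379101  0.21648681  1.03661066
  1.27811913]
```

View pics/w17.png

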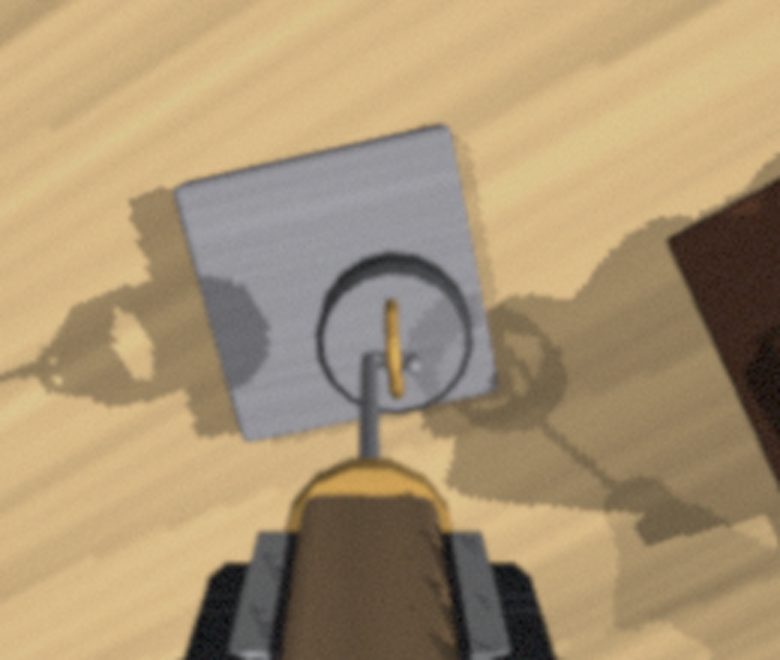

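View pics/b17.png

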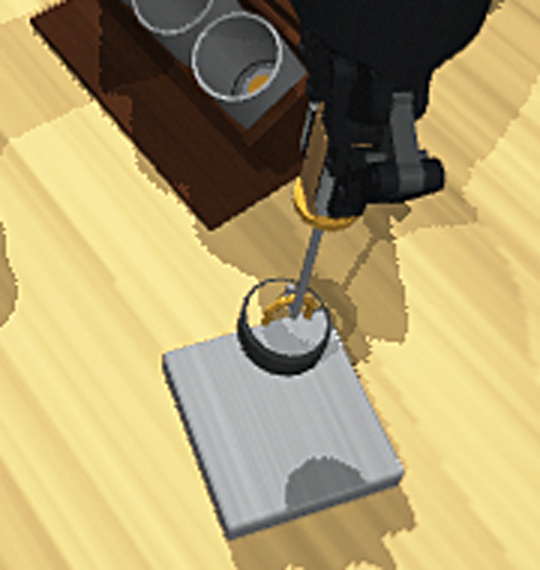

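View pics/a17.png

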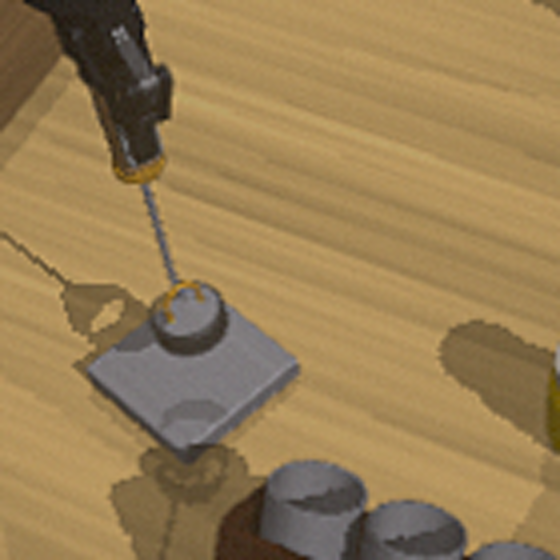

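```bash

python3 - <<'E'
from plan import *
import pickle
S=pickle.load(open("s17.pkl","rb"));w=S["wrist"]
P=np.array([onz(w,np.array(u)/3+[150,80],.02) for u in((178,187),(447,125),(497,388),(247,440))]);print(P.round(4),P.mean(0),np.linalg.norm(P-np.roll(P,1,0),axis=1))
P2=np.array([onz(S["side"],np.array(u)/3+[260,220],.02) for u in((163,355),(335,333) ,(403,470),(228,530))]);print(P2.round(4))
P3=np.array([onz(S["scene"],np.array(u)/4+[160,90],.02) for u in((88,370),(300,367),(190,455))]);print(P3.round(4), (P3[0]+P3[1])/2)
T=cur();d=T[:3,3]+T[:3,:3]@(F+[0,.0065,0]);print("die over",d)
c=P.mean(0);print("tool shift mm",T[:3,:3].T@(c-d)*1e3)
E
```

```text
[[ 0.4149 -0.3089  0.02  ]
 [ 0.4464 -0.208   0.02  ]
 [ 0.549  -0.2403  0.02  ]
 [ 0.5171 -0.3418  0.02  ]] [ 0.48184003 -0.27476271  0.02      ] [0.10738533 0.10573889 0.1076157  0.10638977]
[[ 0.4467 -0.2095  0.02  ]
 [ 0.5443 -0.2587  0.02  ]
 [ 0.5184 -0.3422  0.02  ]
 [ 0.4144 -0.3107  0.02  ]]
[[ 0.5175 -0.3352  0.02  ]
 [ 0.4511 -0.1978  0.02  ]
 [ 0.5483 -0.23    0.02  ]] [ 0.48431878 -0.26648485  0.02      ]
die over [ 0.48949541 -0.25947543  0.11800062]
tool shift mm [ -0.84276359 -17.16997901  97.98423147]
```

```bash
python3 -m creep '[{"dx":-0.8,"dy":-6,"dz":8,"rx":0,"ry":0,"rz":0,"gripper":255},{"dx":0,"dy":-6,"dz":8,"rx":0,"ry":0,"rz":0,"gripper":255},{"dx":0,"dy":-4,"dz":8,"rx":0,"ry":0,"rz":0,"gripper":255},{"dx":0,"dy":0,"dz":8,"rx":0,"ry":0,"rz":0,"gripper":255},{"dx":0,"dy":0,"dz":8,"rx":0,"ry":0,"rz":0,"gripper":255},{"dx":0,"dy":0,"dz":6,"rx":0,"ry":0,"rz":0,"gripper":255},{"dx":0,"dy":0,"dz":4,"rx":0,"ry":0,"rz":0,"gripper":255},{"dx":0,"dy":0,"dz":0,"rx":0,"ry":0,"rz":0,"gripper":255},{"dx":0,"dy":0,"dz":0,"rx":0,"ry":0,"rz":0,"gripper":255},{"dx":0,"dy":0,"dz":0,"rx":0,"ry":0,"rz":0,"gripper":255}]'
python3 - <<'E'
from plan import *
T=cur();print("foot",T[:3,3]+T[:3,:3]@F)
S={n:snap(n) for n in("wrist","side")}
crop(S["wrist"],"pics/w18.png",180,120,190,150,4);crop(S["side"],"pics/b18.png",290,270,130,130,4)
E
```

```text
clock: 23.2
ee_pos: [0.4768, -0.2786, 0.2125]
eef_rot: [0.001, 0.259, 0.966, 0.0]
contact_force: [-0.4, -0.1, -3.2]
width: 0.0234
foot [ 0.47925593 -0.2798797   0.06804687]
```

View pics/w18.png

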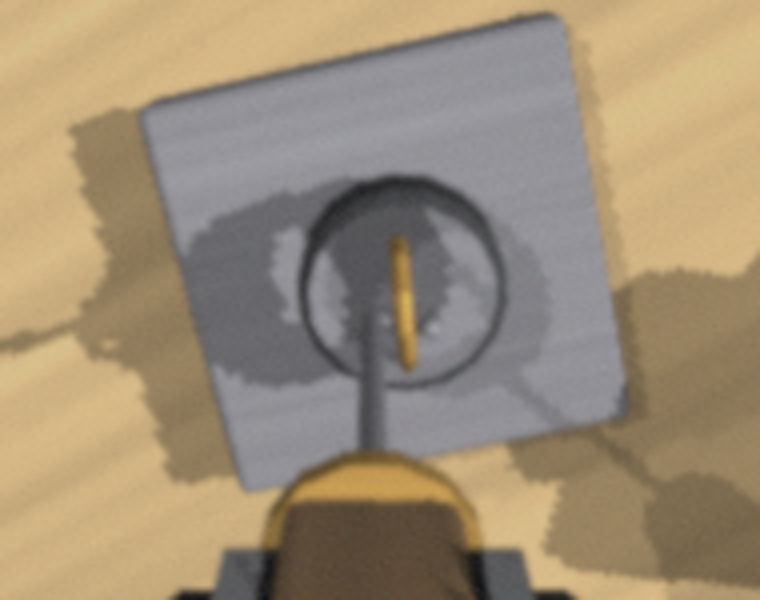

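View pics/b18.png

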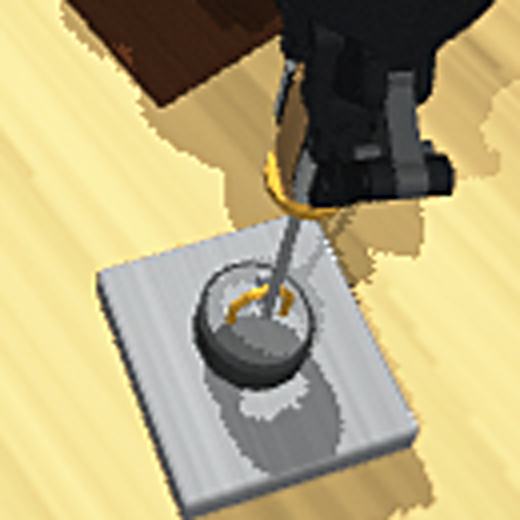

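```bash
python3 -m creep '[{"dx":0,"dy":0,"dz":2,"rx":0,"ry":0,"rz":0,"gripper":255},{"dx":0,"dy":0,"dz":2,"rx":0,"ry":0,"rz":0,"gripper":255},{"dx":0,"dy":0,"dz":1.5,"rx":0,"ry":0,"rz":0,"gripper":255},{"dx":0,"dy":0,"dz":1.2,"rx":0,"ry":0,"rz":0,"gripper":255},{"dx":0,"dy":0,"dz":1.2,"rx":0,"ry":0,"rz":0,"gripper":255},{"dx":0,"dy":0,"dz":1.2,"rx":0,"ry":0,"rz":0,"gripper":255},{"dx":0,"dy":0,"dz":1.2,"rx":0,"ry":0,"rz":0,"gripper":255},{"dx":0,"dy":0,"dz":1.2,"rx":0,"ry":0,"rz":0,"gripper":255},{"dx":0,"dy":0,"dz":0,"rx":0,"ry":0,"rz":0,"gripper":255}]'
```

```text
clock: 24.42
ee_pos: [0.4767, -0.2785, 0.2007]
eef_rot: [0.001, 0.259, 0.966, 0.0]
contact_force: [-0.4, 0.9, -0.4]
width: 0.0229
```

```bash
python3 -m creep '[{"dx":0,"dy":0,"dz":2,"rx":0,"ry":0,"rz":0,"gripper":255},{"dx":0,"dy":0,"dz":2,"rx":0,"ry":0,"rz":0,"gripper":255},{"dx":0,"dy":0,"dz":2,"rx":0,"ry":0,"rz":0,"gripper":255},{"dx":0,"dy":0,"dz":0.5,"rx":0,"ry":0,"rz":0,"gripper":255},{"dx":0,"dy":0,"dz":0,"rx":0,"ry":0,"rz":0,"gripper":255}]'
python3 - <<'E'
from plan import *
T=cur();print("foot",T[:3,3]+T[:3,:3]@F)
S={n:snap(n) for n in("wrist","side")}
crop(S["wrist"],"pics/w19.png",200,140,150,120,5);crop(S["side"],"pics/b19.png",310,290,90,100,6)
E
```

```text
clock: 25.05
ee_pos: [0.4766, -0.2785, 0.1942]
eef_rot: [0.001, 0.259, 0.966, 0.0]
contact_force: [-0.1, 0.6, -0.8]
width: 0.0235
foot [ 0.4789897  -0.27973524  0.04970828]
```

View pics/w19.png

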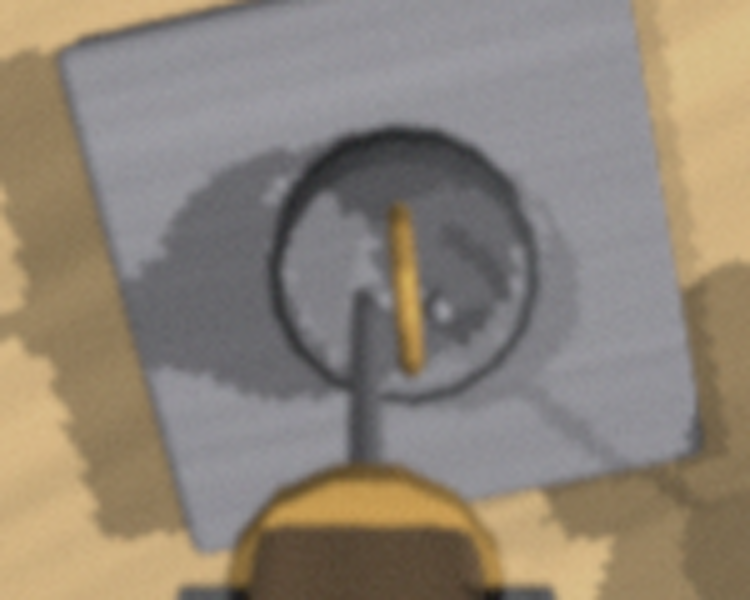

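View pics/b19.png

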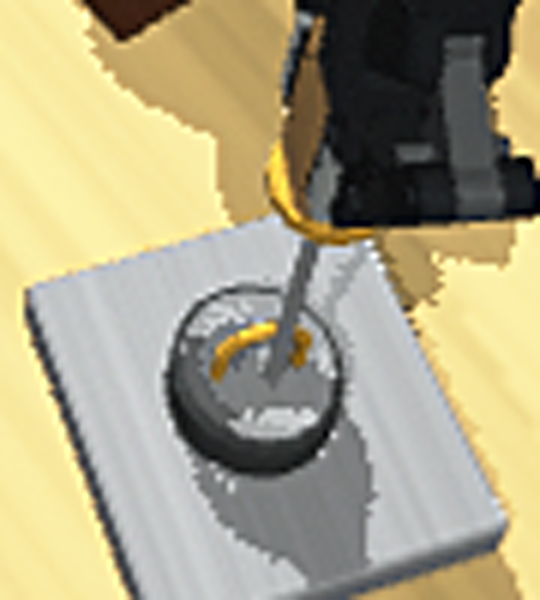

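```bash
python3 -m creep '[{"dx":0,"dy":-3,"dz":0,"rx":0,"ry":0,"rz":0,"gripper":255},{"dx":0,"dy":-3,"dz":0,"rx":0,"ry":0,"rz":0,"gripper":255},{"dx":0,"dy":-3,"dz":0,"rx":0,"ry":0,"rz":0,"gripper":255},{"dx":0,"dy":-3,"dz":0,"rx":0,"ry":0,"rz":0,"gripper":255},{"dx":0,"dy":-3,"dz":0,"rx":0,"ry":0,"rz":0,"gripper":255},{"dx":0,"dy":-3,"dz":0,"rx":0,"ry":0,"rz":0,"gripper":255},{"dx":0,"dy":0,"dz":0,"rx":0,"ry":0,"rz":0,"gripper":255}]'
python3 - <<'E'
from plan import *
S={n:snap(n) for n in("wrist","side")}
crop(S["wrist"],"pics/w20.png",200,140,150,120,5);crop(S["side"],"pics/b20.png",310,290,90,100,6)
E
```

```text
clock: 26.02
ee_pos: [0.4674, -0.2944, 0.1942]
eef_rot: [0.001, 0.259, 0.966, 0.0]
contact_force: [0.2, 1.1, -1.6]
width: 0.0235
```

View pics/w20.png

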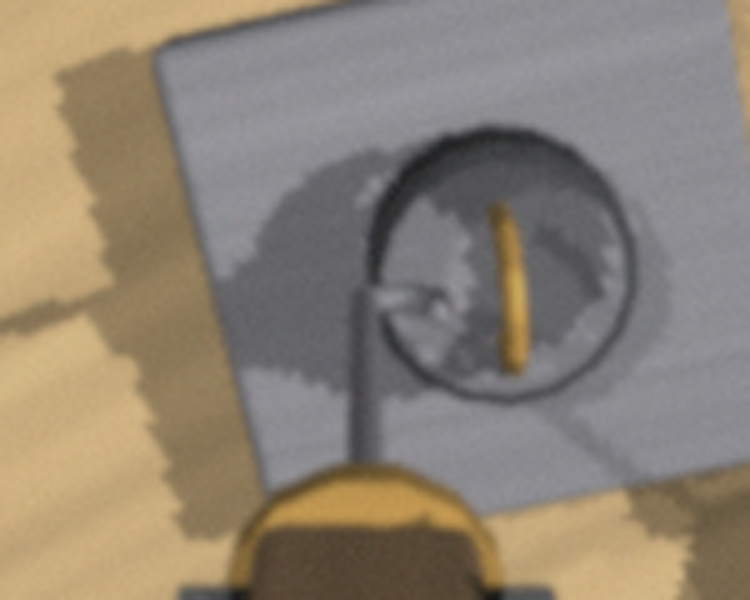

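View pics/b20.png

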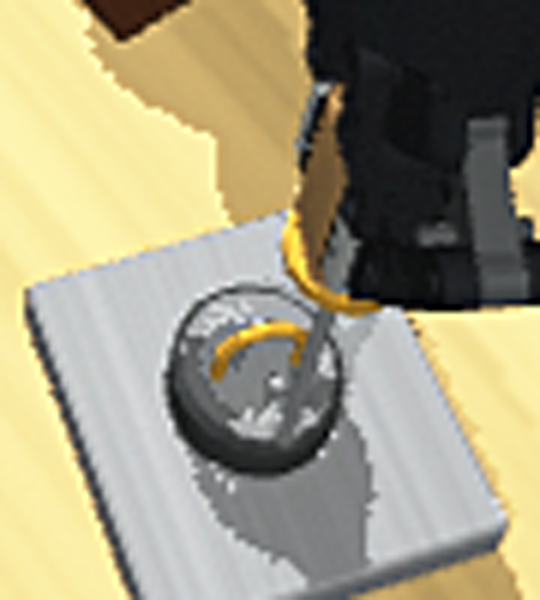

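The hook is out of the loop: the tip is at (440,305), the loop at x≈512, and the die stands upright. Lifting, then on to the stand.

```bash
python3 -m creep '[{"dx":0,"dy":-1,"dz":-10,"rx":0,"ry":0,"rz":0,"gripper":255},{"dx":0,"dy":-1,"dz":-20,"rx":0,"ry":0,"rz":0,"gripper":255},{"dx":0,"dy":0,"dz":-35,"rx":0,"ry":0,"rz":0,"gripper":255},{"dx":0,"dy":0,"dz":-40,"rx":0,"ry":0,"rz":0,"gripper":255},{"dx":0,"dy":0,"dz":-30,"rx":0,"ry":0,"rz":0,"gripper":255},{"dx":0,"dy":0,"dz":0,"rx":0,"ry":0,"rz":0,"gripper":255}]'
python3 - <<'E'
from plan import *
T=cur();print(T[:3,3],tool()[2]["joints"])
showf(T,mk([.4897,.320,.325],[0,0,-1],[-.03,1,0]),18)
S={n:snap(n) for n in("wrist","side","scene")}
cv2.imwrite("pics/w21.png",S["wrist"]["color"][:,:,::-1]);crop(S["scene"],"pics/a21.png",160,140,90,70,6)
E
```

```text
clock: 26.88
ee_pos: [0.4678, -0.2963, 0.3322]
eef_rot: [0.003, 0.258, 0.966, -0.0]
contact_force: [0.3, -0.3, -2.0]
width: 0.0234
[ 0.46784864 -0.29631032  0.33224768] [ 0.88713625  0.32802096 -0.51075546  1.67616616  0.17156407  1.17519884
  1.38169786]
18 rows: shift [29.48 20.28  0.32] turn [0.0002 0.0003 0.0565] deg 3.24
   tcp [ 0.427 -0.197  0.331] foot [ 0.43  -0.199  0.186]
   tcp [ 0.404 -0.092  0.329] foot [ 0.406 -0.095  0.185]
   tcp [0.399 0.015 0.328] foot [0.4   0.012 0.184]
   tcp [0.411 0.121 0.327] foot [0.413 0.119 0.183]
   tcp [0.442 0.224 0.326] foot [0.443 0.221 0.181]
   tcp [0.49  0.32  0.325] foot [0.49  0.318 0.181]
```

View pics/w21.png

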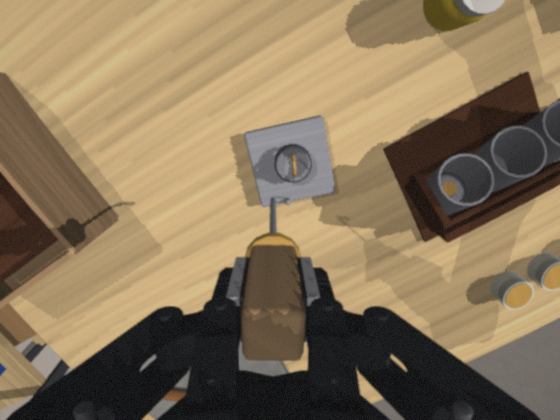

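View pics/a21.png

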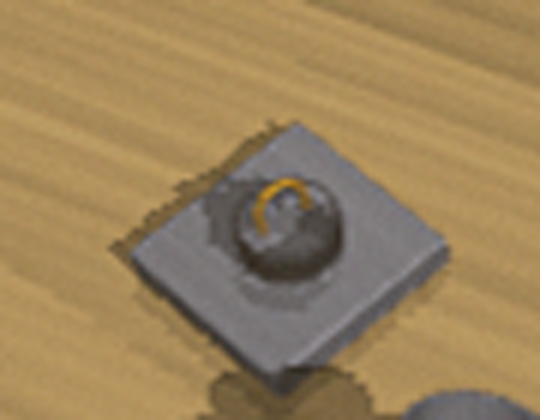

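```bash
python3 - <<'E'
from plan import *
T=cur();U=T.copy();U[:3,3]=[.49,.02,.33];showf(T,U,8);showf(U,mk([.4897,.320,.325],[0,0,-1],[-.03,1,0]),11)
E
```

```text
8 rows: shift [17.09 35.69 -0.17] turn [0. 0. 0.] deg 0.0
   tcp [ 0.475 -0.177  0.329] foot [ 0.477 -0.178  0.184]
   tcp [ 0.484 -0.059  0.33 ] foot [ 0.486 -0.06   0.185]
   tcp [0.49 0.02 0.33] foot [0.492 0.019 0.185]
11 rows: shift [23.75 15.7   0.47] turn [ 0.0001 -0.0001  0.0925] deg 5.3
   tcp [0.459 0.099 0.329] foot [0.461 0.098 0.184]
   tcp [0.451 0.184 0.327] foot [0.452 0.182 0.183]
   tcp [0.467 0.268 0.326] foot [0.467 0.266 0.181]
   tcp [0.49  0.32  0.325] foot [0.49  0.318 0.181]
```

```bash
python3 -m creep '[{"dx":17.1,"dy":35.7,"dz":0,"rx":0,"ry":0,"rz":0,"gripper":255},{"dx":17.1,"dy":35.7,"dz":0,"rx":0,"ry":0,"rz":0,"gripper":255},{"dx":17.1,"dy":35.7,"dz":0,"rx":0,"ry":0,"rz":0,"gripper":255},{"dx":17.1,"dy":35.7,"dz":0,"rx":0,"ry":0,"rz":0,"gripper":255},{"dx":17.1,"dy":35.7,"dz":0,"rx":0,"ry":0,"rz":0,"gripper":255},{"dx":17.1,"dy":35.7,"dz":0,"rx":0,"ry":0,"rz":0,"gripper":255},{"dx":17.1,"dy":35.7,"dz":0,"rx":0,"ry":0,"rz":0,"gripper":255},{"dx":17.1,"dy":35.7,"dz":0,"rx":0,"ry":0,"rz":0,"gripper":255},{"dx":23.7,"dy":15.7,"dz":0.5,"rx":0,"ry":0,"rz":0.0925,"gripper":255},{"dx":23.7,"dy":15.7,"dz":0.5,"rx":0,"ry":0,"rz":0.0925,"gripper":255},{"dx":23.7,"dy":15.7,"dz":0.5,"rx":0,"ry":0,"rz":0.0925,"gripper":255},{"dx":23.7,"dy":15.7,"dz":0.5,"rx":0,"ry":0,"rz":0.0925,"gripper":255},{"dx":23.7,"dy":15.7,"dz":0.5,"rx":0,"ry":0,"rz":0.0925,"gripper":255},{"dx":23.7,"dy":15.7,"dz":0.5,"rx":0,"ry":0,"rz":0.0925,"gripper":255},{"dx":23.7,"dy":15.7,"dz":0.5,"rx":0,"ry":0,"rz":0.0925,"gripper":255},{"dx":23.7,"dy":15.7,"dz":0.5,"rx":0,"ry":0,"rz":0.0925,"gripper":255},{"dx":23.7,"dy":15.7,"dz":0.5,"rx":0,"ry":0,"rz":0.0925,"gripper":255},{"dx":23.7,"dy":15.7,"dz":0.5,"rx":0,"ry":0,"rz":0.0925,"gripper":255},{"dx":23.7,"dy":15.7,"dz":0.5,"rx":0,"ry":0,"rz":0.0925,"gripper":255},{"dx":0,"dy":0,"dz":0,"rx":0,"ry":0,"rz":0,"gripper":255}]'
python3 -m creep '[{"dx":0,"dy":0,"dz":0,"rx":0,"ry":0,"rz":0,"gripper":255}]'
python3 - <<'E'
from plan import *
T=cur();print(T[:3,3],tool()[2]["joints"])
showf(T,mk([.4897,.320,.325],[0,0,-1],[-.03,1,0]),1)
w=snap("wrist");crop(w,"pics/w22.png",200,110,150,120,5)
E
```

```text
clock: 29.52
ee_pos: [0.4898, 0.321, 0.3222]
eef_rot: [-0.001, 0.696, 0.719, -0.0]
contact_force: [-0.3, 0.1, -1.8]
width: 0.0232
clock: 29.65
ee_pos: [0.49, 0.3185, 0.3228]
eef_rot: [0.0, 0.696, 0.718, -0.001]
contact_force: [-0.4, -0.7, -0.7]
width: 0.0232
[0.49001229 0.3185019  0.32279293] [-0.17964975  0.42479994 -0.64212273  1.59941285  0.26789759  1.20803323
 -0.84402311]
1 rows: shift [ 1.5  -0.27 -2.21] turn [-0.0004  0.0013  0.0011] deg 0.1
   tcp [0.49  0.32  0.325] foot [0.49  0.318 0.18 ]
```

View pics/w22.png

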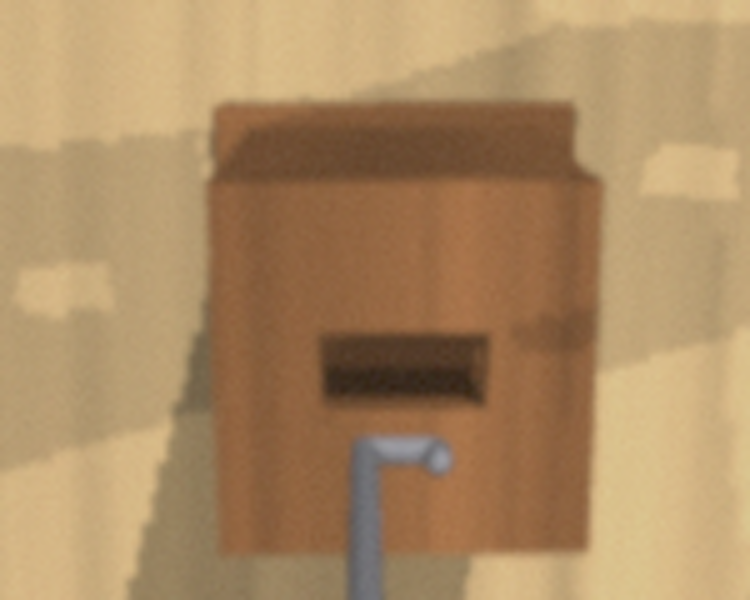

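```bash
python3 - <<'E'
from plan import *
w=snap("wrist");T=cur();f=lambda u,z:onz(w,np.array(u)/5+[200,110],z)
fz=T[2,3]-.1445
print("foot",f((368,447),fz),"tip",f((438,460),fz+.005),"slot",f((405,370),.13),f((322,370),.13),f((488,370),.13),"shelf",f((405,181),.13),f((405,551),.13))
E
```

```text
foot [0.4911523  0.31639042 0.17892226] tip [0.50353759 0.31589024 0.18392226] slot [0.49892262 0.31842608 0.13      ] [0.48162963 0.3179086  0.13      ] [0.51622549 0.31895476 0.13      ] shelf [0.49744764 0.3575436  0.13      ] [0.5004596 0.2781331 0.13     ]
```

```bash
python3 -m creep '[{"dx":1.8,"dy":1.2,"dz":15,"rx":0,"ry":0,"rz":0,"gripper":255},{"dx":0,"dy":0,"dz":18,"rx":0,"ry":0,"rz":0,"gripper":255},{"dx":0,"dy":0,"dz":0,"rx":0,"ry":0,"rz":0,"gripper":255},{"dx":0,"dy":0,"dz":0,"rx":0,"ry":0,"rz":0,"gripper":255}]'
python3 - <<'E'
from plan import *
T=cur();print(T[:3,3])
w=snap("wrist");crop(w,"pics/w23.png",200,110,150,120,5)
w=snap("side");crop(w,"pics/b23.png",160,80,100,90,6)
E
```

```text
clock: 30.25
ee_pos: [0.4917, 0.3212, 0.2908]
eef_rot: [0.0, 0.696, 0.718, 0.001]
contact_force: [-0.1, 0.9, -0.5]
width: 0.0232
[0.49170118 0.3212148  0.29083637]
```

View pics/w23.png

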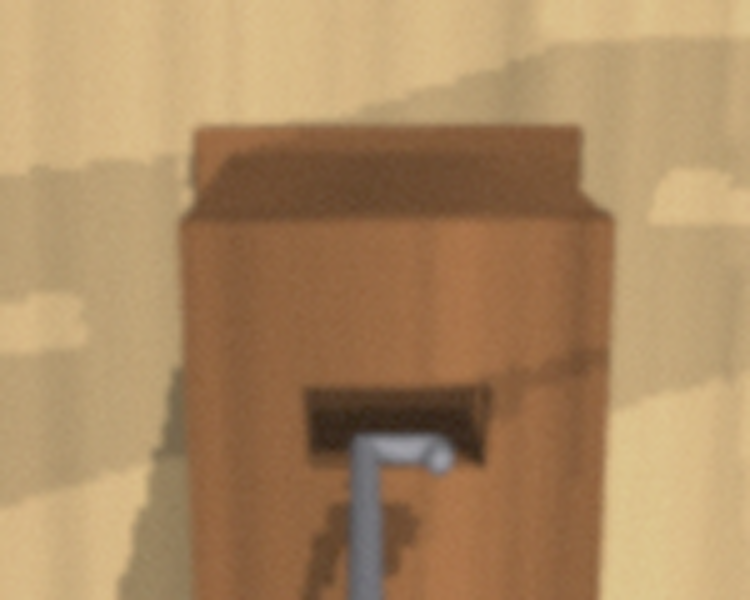

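View pics/b23.png

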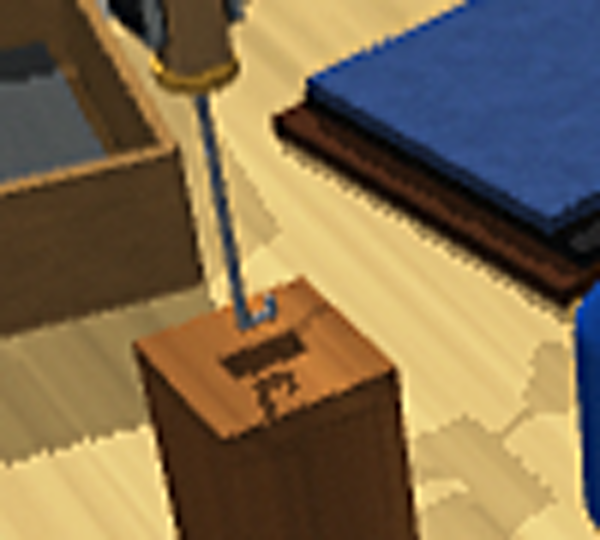

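```bash
python3 -m creep '[{"dx":-0.8,"dy":0,"dz":10,"rx":0,"ry":0,"rz":0,"gripper":255},{"dx":0,"dy":0,"dz":10,"rx":0,"ry":0,"rz":0,"gripper":255},{"dx":0,"dy":0,"dz":10,"rx":0,"ry":0,"rz":0,"gripper":255},{"dx":0,"dy":0,"dz":0,"rx":0,"ry":0,"rz":0,"gripper":255}]'
python3 - <<'E'
from plan import *
T=cur();print(T[:3,3])
w=snap("wrist");crop(w,"pics/w24.png",200,110,150,120,5)
E
```

```text
clock: 30.85
ee_pos: [0.4913, 0.3199, 0.2597]
eef_rot: [0.0, 0.696, 0.718, -0.0]
contact_force: [0.1, 0.2, -1.8]
width: 0.0235
[0.49128828 0.31993139 0.25971803]
```

View pics/w24.png

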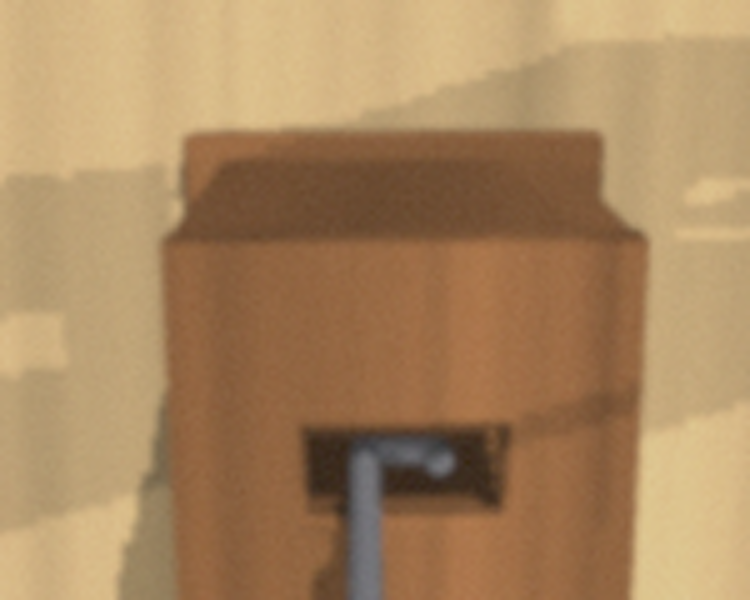

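```bash
python3 -m creep '[{"dx":0,"dy":0,"dz":17,"rx":0,"ry":0,"rz":0,"gripper":255},{"dx":0,"dy":0,"dz":17,"rx":0,"ry":0,"rz":0,"gripper":255},{"dx":0,"dy":0,"dz":17,"rx":0,"ry":0,"rz":0,"gripper":255},{"dx":0,"dy":0,"dz":17,"rx":0,"ry":0,"rz":0,"gripper":255},{"dx":0,"dy":0,"dz":15,"rx":0,"ry":0,"rz":0,"gripper":255},{"dx":0,"dy":0,"dz":5,"rx":0,"ry":0,"rz":0,"gripper":255},{"dx":0,"dy":0,"dz":3,"rx":0,"ry":0,"rz":0,"gripper":255},{"dx":0,"dy":0,"dz":2,"rx":0,"ry":0,"rz":0,"gripper":255},{"dx":0,"dy":0,"dz":1.5,"rx":0,"ry":0,"rz":0,"gripper":255},{"dx":0,"dy":0,"dz":0,"rx":0,"ry":0,"rz":0,"gripper":255}]'
python3 - <<'E'
from plan import *
w=snap("side");crop(w,"pics/b25.png",160,80,100,120,5);print(cur()[:3,3],tool()[2]["contact_force"])
E
```

```text
clock: 32.15
ee_pos: [0.4921, 0.3205, 0.1666]
eef_rot: [0.001, 0.696, 0.718, 0.001]
contact_force: [-0.9, 0.4, -1.5]
width: 0.0234
[0.49208743 0.32052408 0.1666537 ] [ 0.7738967   0.07741782 -0.78844866]
```

View pics/b25.png

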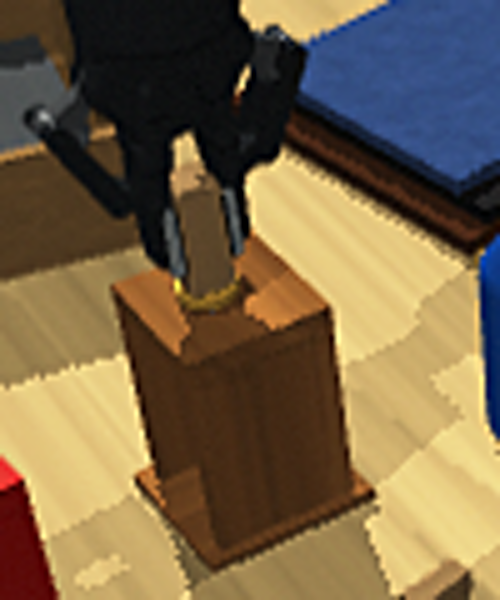

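```bash
python3 -m creep '[{"dx":0,"dy":0,"dz":1.5,"rx":0,"ry":0,"rz":0,"gripper":255},{"dx":0,"dy":0,"dz":1,"rx":0,"ry":0,"rz":0,"gripper":255},{"dx":0,"dy":0,"dz":0.8,"rx":0,"ry":0,"rz":0,"gripper":255},{"dx":0,"dy":0,"dz":0,"rx":0,"ry":0,"rz":0,"gripper":255},{"dx":0,"dy":0,"dz":0,"rx":0,"ry":0,"rz":0,"gripper":255}]'
```

```text
clock: 32.83
ee_pos: [0.492, 0.3205, 0.1632]
eef_rot: [0.0, 0.696, 0.718, 0.001]
contact_force: [-0.3, 0.1, -1.8]
width: 0.0231
```

```bash
python3 -m creep '[{"dx":0,"dy":0,"dz":0.6,"rx":0,"ry":0,"rz":0,"gripper":255},{"dx":0,"dy":0,"dz":0.6,"rx":0,"ry":0,"rz":0,"gripper":255},{"dx":0,"dy":0,"dz":0,"rx":0,"ry":0,"rz":0,"gripper":255}]'
```

```text
clock: 33.2
ee_pos: [0.492, 0.3205, 0.1625]
eef_rot: [0.001, 0.696, 0.718, 0.001]
contact_force: [-1.9, -2.1, 5.4]
width: 0.0232
```

Now seated (+5 N contact). Opening gradually.

```bash
python3 -m creep '[{"dx":0,"dy":0,"dz":-0.4,"rx":0,"ry":0,"rz":0,"gripper":150},{"dx":0,"dy":0,"dz":0,"rx":0,"ry":0,"rz":0,"gripper":120},{"dx":0,"dy":0,"dz":0,"rx":0,"ry":0,"rz":0,"gripper":60},{"dx":0,"dy":0,"dz":0,"rx":0,"ry":0,"rz":0,"gripper":0},{"dx":0,"dy":0,"dz":0,"rx":0,"ry":0,"rz":0,"gripper":0},{"dx":0,"dy":0,"dz":0,"rx":0,"ry":0,"rz":0,"gripper":0},{"dx":0,"dy":0,"dz":0,"rx":0,"ry":0,"rz":0,"gripper":0}]'
python3 - <<'E'
from plan import *
w=snap("wrist");cv2.imwrite("pics/w26.png",w["color"][:,:,::-1])
E
```

```text
clock: 34.08
ee_pos: [0.4919, 0.3205, 0.1623]
eef_rot: [0.0, 0.696, 0.718, 0.001]
contact_force: [-0.9, -0.6, 0.1]
width: 0.0858
```

View pics/w26.png

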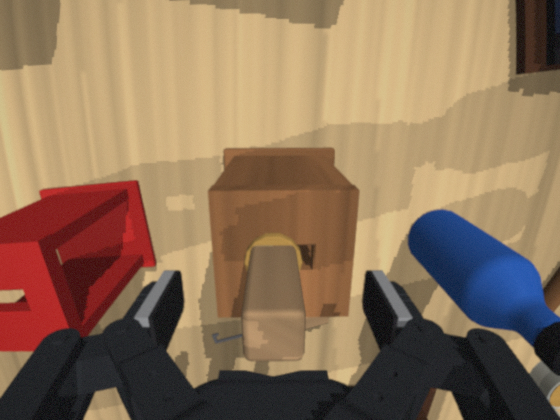

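The hook hangs free between the open fingers at (273,300). Retreating upward.

```bash
python3 -m creep '[{"dx":0,"dy":0,"dz":-10,"rx":0,"ry":0,"rz":0,"gripper":0},{"dx":0,"dy":0,"dz":-30,"rx":0,"ry":0,"rz":0,"gripper":0},{"dx":0,"dy":0,"dz":-40,"rx":0,"ry":0,"rz":0,"gripper":0},{"dx":0,"dy":0,"dz":-40,"rx":0,"ry":0,"rz":0,"gripper":0},{"dx":0,"dy":0,"dz":-30,"rx":0,"ry":0,"rz":0,"gripper":0},{"dx":0,"dy":0,"dz":0,"rx":0,"ry":0,"rz":0,"gripper":0},{"dx":0,"dy":0,"dz":0,"rx":0,"ry":0,"rz":0,"gripper":0},{"dx":0,"dy":0,"dz":0,"rx":0,"ry":0,"rz":0,"gripper":0}]'
python3 - <<'E'
from plan import *
for n in("scene","side","wrist"):
    w=snap(n);cv2.imwrite(f"pics/{n}27.png",w["color"][:,:,::-1])
    if n=="side":crop(w,"pics/b27.png",310,280,100,110,5)
E
```

```text
clock: 35.12
ee_pos: [0.4913, 0.3199, 0.3113]
eef_rot: [0.0, 0.696, 0.718, -0.0]
contact_force: [0.1, 0.8, -0.6]
width: 0.0855
```

View pics/scene27.png

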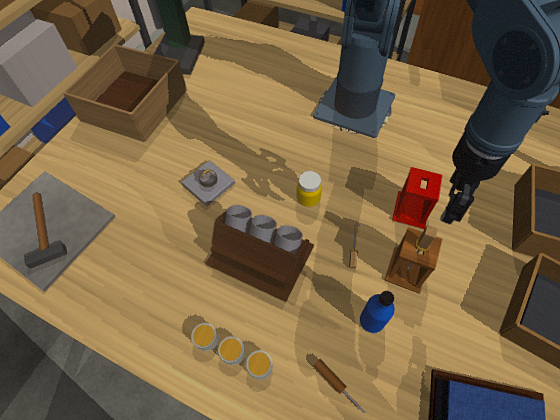

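View pics/side27.png

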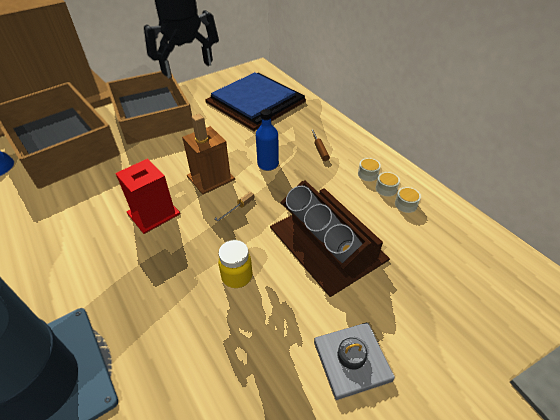

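View pics/wrist27.png

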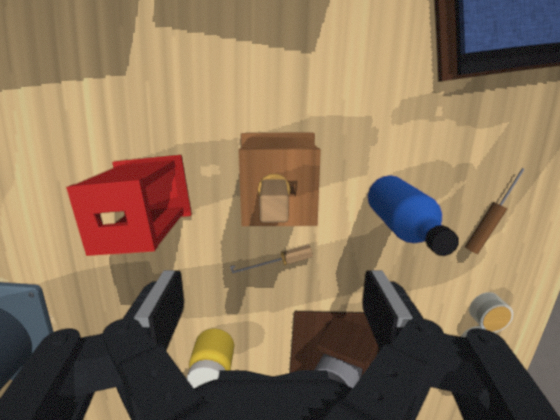

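View pics/b27.png

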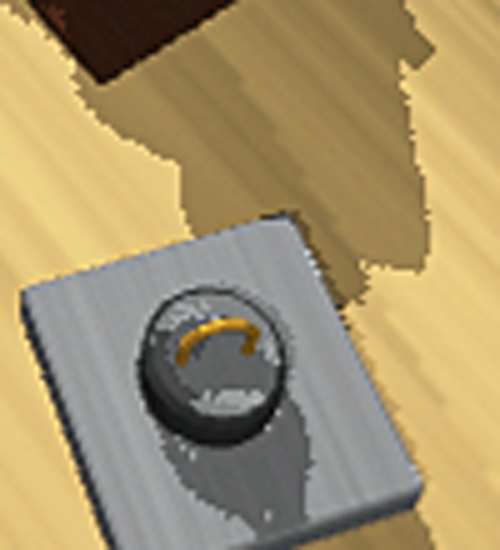

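```bash
python3 -c "
from station import job;print(job.sign_off())"
```

```text
the job is handed in; nothing more can be done
None
```

I handed the job in at about 35 s of the 67 s allowed. The loop die stands on the slab and the hook hangs back in its wooden stand.

**What I did:** The loop die was in the middle tube. I gripped the large hook by its handle, passed it through the loop and drew the die out. I lowered it onto the slab in steps of 1–2 mm, took the hook out of the loop and hung it up again. The gripper never touched a die.

**Last checks:**
- **Die:** upright and close to the middle of the slab in the scene and side views.
- **Hook:** hanging by its collar in the slot, with the gripper open and clear above it.
- **Left alone:** the jar, bottle and small hook look unmoved in the final pictures. The two plain dies were still in their tubes just after the loop die came out. The final views show only one of them, still in its tube.

**What disagreed:**
- **Tilt:** the arm reached the limit of a wrist joint at the rack's full 30° tilt, so I put the hook in and pulled at about 25° instead.
- **Slab position:** the wrist and scene cameras placed the slab centre up to 8 mm apart, so I aimed between the two.
- **Hook foot:** the wrist and scene cameras also disagreed by about 2.5 mm on where the hook's foot was. I used the wrist camera's value.

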